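# Depth-gauge the green-tagged guide tube and present the rod for reading

## Task

Of the two slanted guide tubes, gauge the one that has the green tag in front of it; keep the rod out of the red-tagged one. Take the gauge rod off its rest, slide it gently down that tube until its collar stops on the tube's mouth, then draw it right out. Finish still holding the rod in the air and at rest, level and with its white scale strip facing up, its tip about 15 cm above the middle of the blue tray, and leave the tray and the other things on the table where they are.

Things in the scene. Friction and masses are not known exactly. Their poses are not given: they have to be found in the camera images.
- gauge_rod: loose gauge rod, 110 g, starts level in the rest, tip away from the robot. Origin: middle of the orange handle, on the centre line; x along the rod to the tip, z out of the white scale strip (starts up). Handle 80 x 16 x 20 mm (x, y, z), grasp its 16 mm width; brass collar 32 mm diameter, x = 40 to 50 mm; steel shaft 8 mm diameter, x = 50 to 130 mm, last 5 mm tapered.
- rod_tip (a point): the end of the rod's shaft, on its centre line, x = 130 mm in the rod's frame
- rod_collar (a point): centre of the collar's stop face (towards the tip), x = 50 mm in the rod's frame; 80 mm of shaft stand beyond it
- rest: fixed black rest of the rod. Origin: middle of its underside, on the table; x along the rod. Base 145 x 60 x 10 mm; two open-topped forks, 8 mm thick, 36 mm wide, up to 59 mm high, at x = -57 mm (slot 20 mm) and x = 60 mm (slot 13 mm); the rod lifts straight up and out. The rod's origin starts 25 mm behind (-x) and 50 mm above the rest's.
- stand: fixed stand carrying the two guide tubes side by side, 90 mm between their axes. Origin in the middle of its underside, on the table; x away from the robot, y to the left. Aluminium base 150 x 170 x 12 mm, highest point 122 mm.
- tube_left: left (+y) steel guide tube of the stand, fixed to it. Origin at the centre of its open mouth, 110 mm above the table; x runs down the bore, 30 degrees below horizontal, away from the robot. 92 mm long, open at both ends, 26 mm outside and 14 mm inside diameter; mouth square to the bore, no chamfer.
- tube_right: right (-y) guide tube of the stand, otherwise like the left
- tag_green: green round tag, 25 mm in diameter, 14 mm high, fixed on the stand's base 24 mm in front of (towards the robot from) the mouth of one tube, directly below that tube's line as seen from above: this tube is to be gauged. Origin in the middle of its underside, 13 mm above the table.
- tag_red: red round tag of the same size and place in front of the other tube, which is out of bounds
- tray: loose shallow blue tray, 96 x 136 x 26 mm (x, y, z), empty. Origin in the middle of its underside, on the table.
- screw_tin: loose round white tin, 64 mm in diameter, 25 mm high; bystander
- marker: loose grey and black marker pen, 135 mm long, 14 mm thick, lying on the table, its length along its y; bystander
- stopwatch: loose dark grey bench timer, 50 x 62 x 19 mm; bystander

How it is judged (in metres and radians):
On the way, in this order (a step that is already met when the one before it is completed fails the run):
1. the rod is fully in the green-tagged tube, its collar on the tube's mouth (((horizontal distance between tag_green and tube_left below 0.05 m and distance between rod_collar and tube_left below 0.006 m and x of rod_collar in the frame of tube_left above -0.003 m and angle between the x axis of gauge_rod and the x axis of tube_left, either way round below 0.12 rad) or (horizontal distance between tag_green and tube_right below 0.05 m and distance between rod_collar and tube_right below 0.006 m and x of rod_collar in the frame of tube_right above -0.003 m and angle between the x axis of gauge_rod and the x axis of tube_right, either way round below 0.12 rad))), for 0.1 s.
2. the rod is drawn right out of that tube (((horizontal distance between tag_green and tube_left below 0.05 m and x of rod_tip in the frame of tube_left below -0.005 m) or (horizontal distance between tag_green and tube_right below 0.05 m and x of rod_tip in the frame of tube_right below -0.005 m))), for 0.1 s.
At the end, for the whole second after the job is handed in: Fingers hold the rod (over 2 N); rest, stand and tray do not touch it; it is still, scale side up and level within 0.15 rad; tip within 35 mm (tray x) and 45 mm (tray y) of the tray's middle, 90 to 230 mm above the table; tray and bystanders within 25 mm of their start (angle between gauge_rod's own z axis and vertical below 0.15 rad and x of rod_tip in the frame of tray between -0.035 and 0.035 m and y of rod_tip in the frame of tray between -0.045 and 0.045 m and height (world z) of rod_tip between 0.09 and 0.23 m and contact force between the fingers and gauge_rod above 2 N and contact force between gauge_rod and tray below 0.1 N and contact force between gauge_rod and stand below 0.1 N and contact force between gauge_rod and rest below 0.1 N and linear speed of gauge_rod below 0.02 m/s and angular speed of gauge_rod below 0.15 rad/s and distance of each of tray, screw_tin, marker, stopwatch from where it was at the start of the episode below 0.025 m); the arm keeps its last pose, push and grip.
It fails at once if the rod's tip enters the red-tagged tube ((horizontal distance between tag_red and tube_left below 0.05 m and distance between rod_tip and tube_left below 0.015 m and x of rod_tip in the frame of tube_left above 0.006 m) or (horizontal distance between tag_red and tube_right below 0.05 m and distance between rod_tip and tube_right below 0.015 m and x of rod_tip in the frame of tube_right above 0.006 m)).
It fails at once if the rod is forced against the stand or a tube (over 45 N) (contact force between gauge_rod and stand above 45 N).
It fails at once if the tray, tin, marker or stopwatch is pushed away (25 mm) (distance of any of tray, screw_tin, marker, stopwatch from where it was at the start of the episode above 0.025 m).
It also fails if it takes over 48 s, if anything falls off the work surface, if the arm or the gripper's body presses on something with over 40 N, if the wrist force passes 120 N, or if a joint passes its speed limit or range.

## Robot

A 6-joint arm with a two-finger parallel gripper is mounted at the origin on a cart in front of the work surface, level with it; the furniture and walls round the work are solid. World frame = base frame: x ahead of the robot, y to its left, z up, the work surface at z = 0. Lengths are in mm, angles in rad, forces in N, time in s.
With the tool pointing down it reaches from about 250 to 800 mm from the base axis. Payload 3.9 kg.
Tool frame: the origin (TCP) lies on the centre line of the jaws, within the pads' length; the fingertips stand 14 mm ahead of it and the grasp point (between the pads) lies 5 mm behind it (env.finger_overhang is the z of the fingertips in the tool frame, in mm); z points along the fingers, y is the direction in which the jaws open and shut (so a half turn about z gives the same grasp; the last joint's range is limited). The gripper opens to 85 mm and grips with 20 to 120 N. Pads are 22 mm wide; open, the fingers measure 114 mm over their backs; the gripper's body (76 mm by 85 mm) begins 54 mm behind the grasp point. The pads swing forward as they close: fully open they stand 13 mm farther back than shut.
Start: joints at [-1.228, 0.26, -0.138, 1.173, 0, 1.571], TCP at [176.461, -494.446, 245.304] pointing down, gripper open.
Joint ranges: [-2.78, 2.78], [-0.83, 1.72], [-1.28, 1.37], [-1.9, 2.12], [-1.57, 1.48], [-3.14, 3.14]. Speed limits (rad/s): [2.57, 2.57, 3.14, 3.14, 3.14, 3.14].

## Interface

Orientations are given as a rotation vector (axis times angle).
In Python, from bench import env, read_camera, get_calibration gives the robot as it stands.
- The arm moves only by the tool drive_tool, never from a script. Its argument "plan" is a list of rows, each an object with "linear": the shift along the tool's x, y, z in m, a list of three; "twist": the turn, a rotation vector about the tool's x, y, z in degrees, a list of three; "gripper": the gripper's target within -1 to 1 (fully open at 1, half-way at 0, shut at -1). In form: [{"linear": [x, y, z], "twist": [rx, ry, rz], "gripper": gripper}, ...]. A call has 1 to 12 rows; each row shifts and turns the commanded pose from where the row before left it, along the tool's axes as they then stand; what a row does not reach is not made up. A row lasts 1/10 s, in which the tool goes at most 50 mm and 8.59 degrees, less where a joint would pass 70% of its speed; a pose out of reach is approached as far as the arm can. A call is refused whole if a number of a shift passes 0.05 or a number of a turn 8.59, either way. A call with a gripper value outside its range is refused whole. The fingers move at their own pace and stop on an object; "force" is the grip in N (left out, the last holds). Time passes only in rows, so rows that do not move let the fingers close. It gives the time, the measured TCP pose, the force and the opening at its end, in the units of the state.
- env.read_state(): the state, without advancing time (a new reading comes with each control period).
- read_camera(name): name is "scene" or "top" or "wrist"; returns the picture (384x512x3 uint8, red, green, blue); there is no depth.
- get_calibration(name): a dict with "fov_y" (degrees; the focal length in pixels is half the picture's height over the tangent of half this angle, whatever the lens; pixels are square), "cx", "cy" (the principal point, pixels), "dist" ([k1, k2, p1, p2, k3] as OpenCV has them; the pictures are not rectified), "origin" and "orientation" of the camera in the world. Camera axes: x right, y down, z forward; pixel columns grow to the right and rows downward; lengths in mm; the calibration is good to about 2 mm. A picture is of the moment at which its call begins: read the wrist's pose just before it. get_calibration takes no time and is no camera call; for the wrist camera it gives the pose at the moment of the call.
- env.hand_in(): hands the job in, once; it reports no verdict.
The state is a dict: "clock": time; "joints": joint angles; "dq": joint speeds; "tau": joint torques, N m; "eef_pos": TCP position; "orientation": TCP orientation; "force": force on the tool from outside, world axes, zero at the start; "moment": the same for the moment, N m; "grip_width": finger opening in mm.
Only numpy, scipy, OpenCV 4.12 (cv2) and the standard library are available. Lean on these libraries where they do the work, as an engineer would, in place of code of your own. Each camera call takes 0.05 s, during which the arm holds its last target.

## Working session

There is one attempt and no reset: what is moved stays moved. The work goes in short steps, Python scripts to look and compute and a tool call to move; the robot and the scene stay as the last step left them, time stands still between calls to the robot, and variables do not carry over. Pictures are saved under pics/ and viewed, and the job is handed in when it is done.

Besides the shell and the picture viewer there is one more tool, called after "Request:" in YAML: its name, and indented under it one key for each argument. drive_tool: Moves the arm, as the interface text tells. Its arguments: {"type":"object","properties":{"plan":{"type":"array"},"force":{"type":"number"}},"required":["plan"]}

```bash
ls; mkdir -p pics; python3 - <<'E'
from bench import env, read_camera, get_calibration
import cv2
print(env.read_state())
for n in ("scene","top","wrist"):
    print(n,get_calibration(n))
    cv2.imwrite(f"pics/{n}0.png",read_camera(n)[:,:,::-1])
E
```

```text
pics
{'clock': 0.0, 'joints': array([-1.22800605e+00,  2.60707908e-01, -1.39363807e-01,  1.17271681e+00,
        3.09738243e-05,  1.57081713e+00]), 'dq': array([ 0.0020335 , -0.00085262,  0.00017954, -0.00174419,  0.0001597 ,
        0.00125317]), 'tau': array([ 1.39333129e-03, -4.05675888e+01,  2.53923798e+01,  1.86178414e-02,
       -1.45691311e-04, -8.11774242e-06]), 'eef_pos': array([ 176.2492841, -493.8340488,  244.4543541]), 'orientation': array([-3.09362742e+00, -5.35453353e-01,  4.85518393e-04]), 'force': array([ 1.21373325,  0.41638383, -0.53054072]), 'moment': array([-0.04457339,  0.02057703, -0.05589735]), 'grip_width': 85.15460400991972}
scene {'fov_y': 57.49936540568577, 'cx': 258.7289143365436, 'cy': 192.25409345699694, 'dist': array([-0.06984212,  0.        ,  0.        ,  0.        ,  0.        ]), 'origin': array([-27.87058714, 570.7782219 , 534.64202451]), 'orientation': array([-0.9695935 ,  2.20045384, -1.2700776 ])}
top {'fov_y': 51.55975056347863, 'cx': 252.36649200173036, 'cy': 186.83329805223332, 'dist': array([-0.09272442,  0.        ,  0.        ,  0.        ,  0.        ]), 'origin': array([ 343.5054799 ,   47.75607295, 1291.92076449]), 'orientation': array([-2.14122349,  2.08987909, -0.15914511])}
wrist {'fov_y': 70.5214770302896, 'cx': 255.84169652967273, 'cy': 190.50318250175576, 'dist': array([-0.00533482,  0.        ,  0.        ,  0.        ,  0.        ]), 'origin': array([ 252.50394967, -465.67434575,  373.33868176]), 'orientation': array([ 2.34477352, -1.65245773, -0.2687511 ])}
```

View pics/scene0.png

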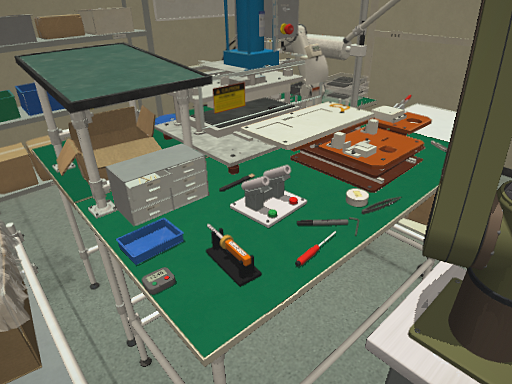

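View pics/top0.png

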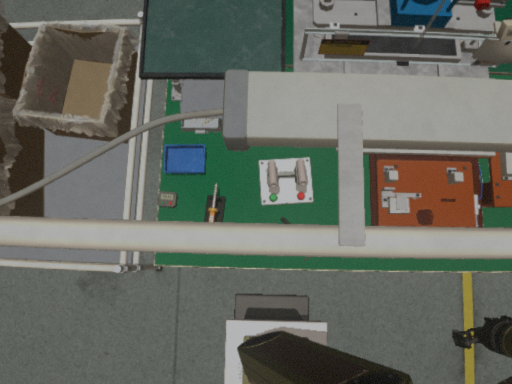

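View pics/wrist0.png

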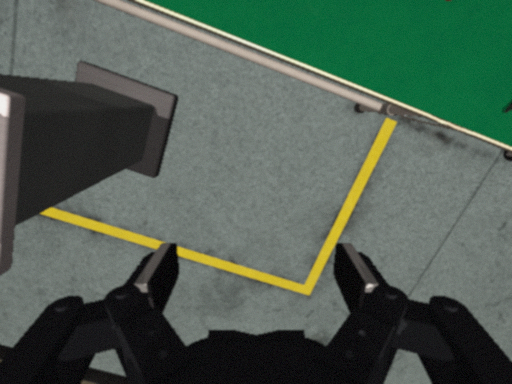

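```bash
cat > h.py <<'E'
import numpy as np, cv2
from bench import env, read_camera, get_calibration
from scipy.spatial.transform import Rotation as R
def K(c):
    f=192/np.tan(np.radians(c['fov_y']/2)); return np.array([[f,0,c['cx']],[0,f,c['cy']],[0,0,1.]])
def onz(c,px,z):
    p=cv2.undistortPoints(np.array(px,float).reshape(-1,1,2),K(c),c['dist']).reshape(-1,2)
    d=R.from_rotvec(c['orientation']).apply(np.c_[p,np.ones(len(p))]); o=c['origin']
    z=np.broadcast_to(z,len(p))
    return o+d*((z-o[2])/d[:,2])[:,None]
def proj(c,X):
    r=R.from_rotvec(c['orientation']).inv(); X=np.array(X,float).reshape(-1,3)
    return cv2.projectPoints(X,r.as_rotvec(),-r.apply(c['origin']),K(c),c['dist'])[0].reshape(-1,2)
def crop(im,x0,y0,x1,y1,s,name):
    cv2.imwrite('pics/'+name,cv2.resize(im[y0:y1,x0:x1,::-1],None,fx=s,fy=s,interpolation=cv2.INTER_CUBIC))
E
python3 - <<'E'
import cv2
from h import *
t=cv2.imread('pics/top0.png')[:,:,::-1]; s=cv2.imread('pics/scene0.png')[:,:,::-1]
crop(t,150,130,330,240,4.4,'t1.png'); crop(s,100,150,320,300,3.6,'s1.png')
c=get_calibration('top')
p=[[185,159],[168,199],[213,208],[273,197],[300,196],[286,181]]
print(onz(c,p,[26,19,55,27,27,12]).round())
print(proj(get_calibration('scene'),onz(c,p,[26,19,55,27,27,12])))
E
```

```text
[[659. 311.  26.]
 [525. 361.  19.]
 [495. 207.  55.]
 [539.  19.  27.]
 [544. -68.  27.]
 [595. -23.  12.]]
[[152.24565133 235.70646525]
 [160.96531754 275.77438627]
 [226.12852849 238.72732637]
 [272.80867773 210.64721475]
 [293.55760603 198.59399977]
 [269.678995   201.92023724]]
```

View pics/t1.png

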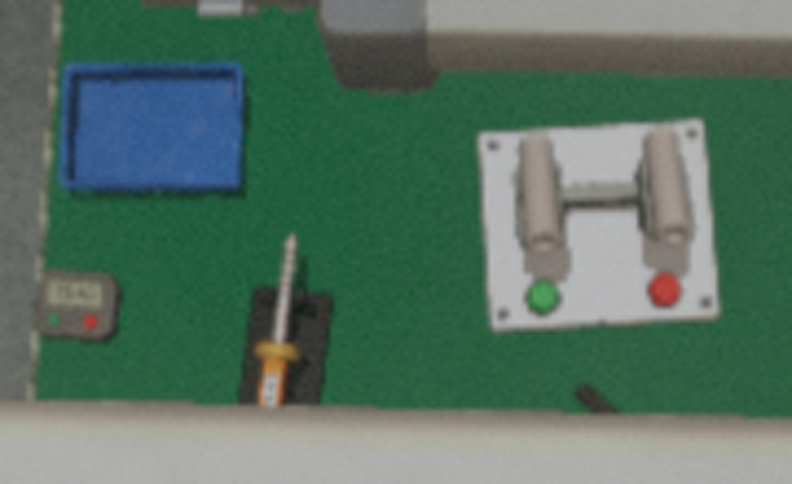

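View pics/s1.png

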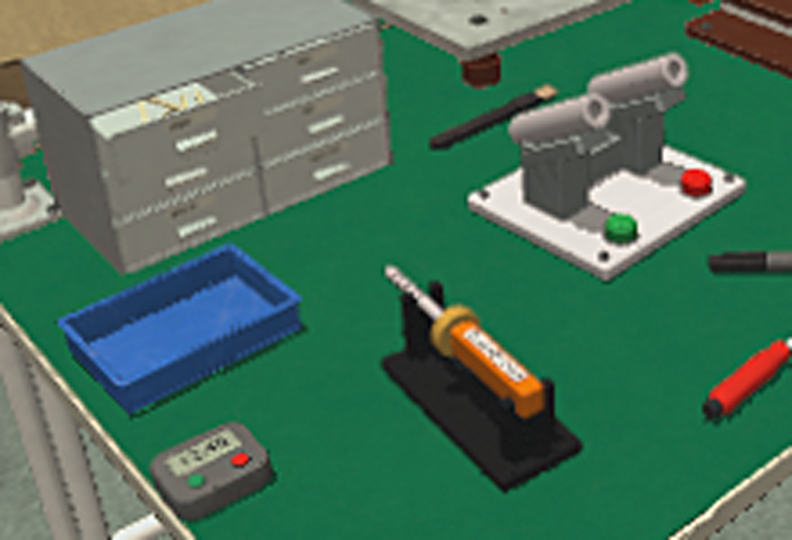

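```bash
python3 - <<'E'
from h import *
c=get_calibration('top');s=get_calibration('scene')
for z in (300,400,500,600,700,800,900,1000):
    X=onz(c,[[235,110],[345,110],[350,235],[165,235]],z)
    print(z,X.round()[:,:2].tolist(),[R.from_rotvec(s['orientation']).inv().apply(x-s['origin'])[2].round() for x in X],proj(s,X).round().tolist())
E
```

```text
300 [[727.0, 129.0], [732.0, -161.0], [405.0, -168.0], [394.0, 294.0]] [np.float64(861.0), np.float64(1032.0), np.float64(824.0), np.float64(550.0)] [[189.0, 104.0], [272.0, 85.0], [369.0, 107.0], [212.0, 165.0]]
400 [[688.0, 121.0], [693.0, -140.0], [399.0, -146.0], [389.0, 269.0]] [np.float64(791.0), np.float64(945.0), np.float64(758.0), np.float64(511.0)] [[196.0, 64.0], [276.0, 52.0], [372.0, 65.0], [223.0, 100.0]]
500 [[649.0, 113.0], [654.0, -119.0], [393.0, -124.0], [384.0, 244.0]] [np.float64(721.0), np.float64(858.0), np.float64(691.0), np.float64(473.0)] [[205.0, 17.0], [281.0, 12.0], [375.0, 16.0], [235.0, 26.0]]
600 [[611.0, 105.0], [615.0, -98.0], [387.0, -103.0], [379.0, 219.0]] [np.float64(652.0), np.float64(771.0), np.float64(625.0), np.float64(434.0)] [[216.0, -39.0], [288.0, -34.0], [378.0, -41.0], [250.0, -58.0]]
700 [[572.0, 96.0], [576.0, -77.0], [380.0, -81.0], [374.0, 195.0]] [np.float64(582.0), np.float64(684.0), np.float64(559.0), np.float64(396.0)] [[230.0, -104.0], [295.0, -90.0], [381.0, -106.0], [266.0, -147.0]]
800 [[533.0, 88.0], [536.0, -56.0], [374.0, -59.0], [368.0, 170.0]] [np.float64(512.0), np.float64(597.0), np.float64(493.0), np.float64(357.0)] [[246.0, -177.0], [304.0, -155.0], [382.0, -180.0], [283.0, -236.0]]
900 [[495.0, 80.0], [497.0, -35.0], [368.0, -37.0], [363.0, 145.0]] [np.float64(442.0), np.float64(509.0), np.float64(427.0), np.float64(319.0)] [[265.0, -254.0], [314.0, -229.0], [381.0, -254.0], [300.0, -303.0]]
1000 [[456.0, 72.0], [458.0, -14.0], [362.0, -16.0], [358.0, 120.0]] [np.float64(372.0), np.float64(422.0), np.float64(361.0), np.float64(280.0)] [[286.0, -312.0], [324.0, -297.0], [371.0, -304.0], [308.0, -299.0]]
```

```bash
python3 - <<'E'
from h import *
c=get_calibration('top');s=get_calibration('scene')
T=lambda a:np.array(a)/4.4+[150,130]
S=lambda a:np.array(a)/3.6+[100,150]
b=onz(c,T([[480,132],[702,120],[718,317],[492,330]]),12);print('base',b.round(1),b.mean(0))
bs=onz(s,S([[470,197],[608,276],[746,184]]),12);print('base scene (BL,FL,FR)',bs.round(1))
print('tags',onz(c,T([[543,297],[664,290]]),27).round(1), onz(s,S([[621,222],[696,177]]),27).round(1))
print('mouth', onz(c,T([[544,241],[676,237]]),110).round(1), onz(s,S([[597,112],[677,72]]),110).round(1))
print('tubefar top z~', onz(c,T([[537,138],[662,130]]),75).round(1))
print('rod tip',onz(c,T([[292,237]]),50).round(1),onz(s,S([[388,269]]),50).round(1),'collar',onz(c,T([[276,352]]),50).round(1),onz(s,S([[452,329]]),50).round(1),'handle end top',onz(s,S([[518,400],[546,382]]),60).round(1))
t=onz(c,T([[62,65],[243,65],[243,190],[62,188]]),26);print('tray',t.round(1),t.mean(0))
t=onz(s,S([[60,322],[235,248],[300,298],[128,383]]),26);print('tray s',t.round(1),t.mean(0))
E
```

```text
base [[ 663.9   66.6   12. ]
 [ 676.7 -100.3   12. ]
 [ 527.3 -112.2   12. ]
 [ 513.9   54.2   12. ]] [595.47533905 -22.92217189  12.        ]
base scene (BL,FL,FR) [[ 660.    68.5   12. ]
 [ 507.5   62.8   12. ]
 [ 524.  -105.1   12. ]]
tags [[537.1  17.4  27. ]
 [544.2 -70.9  27. ]] [[535.6  22.9  27. ]
 [542.1 -65.2  27. ]]
mouth [[563.3  19.4 110. ]
 [568.1 -71.1 110. ]] [[560.4  23.8 110. ]
 [566.2 -65.3 110. ]]
tubefar top z~ [[644.6  24.8  75. ]
 [652.3 -64.4  75. ]]
rod tip [[573.4 200.4  50. ]] [[575.1 202.1  50. ]] collar [[489.3 208.4  50. ]] [[493.6 210.3  50. ]] handle end top [[405.  230.2  60. ]
 [406.  208.2  60. ]]
tray [[706.8 384.6  26. ]
 [708.9 246.2  26. ]
 [612.6 241.5  26. ]
 [611.4 378.   26. ]] [659.92214463 312.57531027  26.        ]
tray s [[704.5 383.1  26. ]
 [703.2 250.8  26. ]
 [617.6 248.2  26. ]
 [613.5 376.3  26. ]] [659.67153117 314.59058573  26.        ]
```

```bash
cat >> h.py <<'E'
import json
def tool(yaw,pitch=0):
    """tool x along rod x: yaw about world z, nose down by pitch (deg); tool z = -rod z"""
    rod=R.from_euler('ZY',[yaw,pitch],degrees=True)
    return rod*R.from_euler('x',180,degrees=True)
def plan(p1,R1,n,g,p0=None,R0=None,dp=4,rn=1):
    st=env.read_state()
    p=np.array(st['eef_pos'] if p0 is None else p0,float); q=R.from_rotvec(st['orientation']) if R0 is None else R0
    p1=np.array(p1,float); ps=p.copy()
    tot=(q.inv()*R1).as_rotvec(); qs=q
    rows=[]
    for i in range(1,n+1):
        tgt=ps+(p1-ps)*i/n; qt=qs*R.from_rotvec(tot*i/n)
        l=np.round(q.inv().apply(tgt-p)/1000,dp); w=np.round(np.degrees((q.inv()*qt).as_rotvec()),rn)
        p=p+q.apply(l*1000); q=q*R.from_rotvec(np.radians(w))
        rows.append({"linear":(l+0.).tolist(),"twist":(w+0.).tolist(),"gripper":g})
    for k in range(0,n,12): print(json.dumps(rows[k:k+12]))
    print('end',p.round(1),q.as_rotvec().round(4))
def see():
    st=env.read_state(); q=R.from_rotvec(st['orientation'])
    print('t',round(st['clock'],2),'p',st['eef_pos'].round(1),'x',q.apply([1,0,0]).round(3),'z',q.apply([0,0,1]).round(3),'F',st['force'].round(1),'w',round(st['grip_width'],1),'j',st['joints'].round(2))
    return st
E
python3 - <<'E'
from h import *
plan([445,214,200],tool(-6),24,1,p0=[176.461,-494.446,245.304])
E
```

```text
[{"linear": [0.0205, -0.024, 0.0019], "twist": [0.0, 0.0, 1.1], "gripper": 1}, {"linear": [0.02, -0.0245, 0.002], "twist": [0.0, 0.0, 1.0], "gripper": 1}, {"linear": [0.0195, -0.0247, 0.0019], "twist": [0.0, 0.0, 1.1], "gripper": 1}, {"linear": [0.0191, -0.0252, 0.0019], "twist": [0.0, 0.0, 1.1], "gripper": 1}, {"linear": [0.0186, -0.0255, 0.0019], "twist": [0.0, 0.0, 1.0], "gripper": 1}, {"linear": [0.0182, -0.0258, 0.002], "twist": [0.0, 0.0, 1.1], "gripper": 1}, {"linear": [0.0176, -0.0262, 0.0019], "twist": [0.0, 0.0, 1.1], "gripper": 1}, {"linear": [0.0172, -0.0265, 0.0019], "twist": [0.0, 0.0, 1.0], "gripper": 1}, {"linear": [0.0166, -0.0268, 0.0019], "twist": [0.0, 0.0, 1.1], "gripper": 1}, {"linear": [0.0162, -0.0271, 0.002], "twist": [0.0, 0.0, 1.1], "gripper": 1}, {"linear": [0.0156, -0.0274, 0.0019], "twist": [0.0, 0.0, 1.1], "gripper": 1}, {"linear": [0.0152, -0.0277, 0.0019], "twist": [0.0, 0.0, 1.0], "gripper": 1}]
[{"linear": [0.0146, -0.028, 0.0019], "twist": [0.0, 0.0, 1.1], "gripper": 1}, {"linear": [0.0141, -0.0282, 0.002], "twist": [0.0, 0.0, 1.1], "gripper": 1}, {"linear": [0.0135, -0.0286, 0.0019], "twist": [-0.1, 0.0, 1.0], "gripper": 1}, {"linear": [0.0131, -0.0287, 0.0019], "twist": [0.0, 0.0, 1.1], "gripper": 1}, {"linear": [0.0124, -0.029, 0.0018], "twist": [0.0, 0.0, 1.1], "gripper": 1}, {"linear": [0.012, -0.0292, 0.0019], "twist": [0.0, 0.0, 1.0], "gripper": 1}, {"linear": [0.0114, -0.0295, 0.0019], "twist": [0.0, 0.0, 1.1], "gripper": 1}, {"linear": [0.0108, -0.0296, 0.0019], "twist": [0.0, 0.0, 1.1], "gripper": 1}, {"linear": [0.0103, -0.0298, 0.0018], "twist": [0.0, 0.0, 1.0], "gripper": 1}, {"linear": [0.0098, -0.0301, 0.0019], "twist": [0.0, 0.0, 1.1], "gripper": 1}, {"linear": [0.0091, -0.0302, 0.0019], "twist": [0.0, 0.0, 1.1], "gripper": 1}, {"linear": [0.0086, -0.0304, 0.0019], "twist": [0.0, 0.0, 1.0], "gripper": 1}]
end [445. 214. 200.] [ 3.1371e+00 -1.6330e-01 -5.0000e-04]
```

Request:
drive_tool:
  plan:
    - {"linear":[0.02,-0.024,0.002],"twist":[0,0,0],"gripper":1}
    - {"linear":[0.02,-0.024,0.002],"twist":[0,0,0],"gripper":1}
    - {"linear":[0.02,-0.024,0.002],"twist":[0,0,0],"gripper":1}
    - {"linear":[0.02,-0.024,0.002],"twist":[0,0,0],"gripper":1}
    - {"linear":[0.02,-0.024,0.002],"twist":[0,0,0],"gripper":1}
    - {"linear":[0.02,-0.024,0.002],"twist":[0,0,0],"gripper":1}
    - {"linear":[0.02,-0.024,0.002],"twist":[0,0,0],"gripper":1}
    - {"linear":[0.02,-0.024,0.002],"twist":[0,0,0],"gripper":1}
    - {"linear":[0.02,-0.024,0.002],"twist":[0,0,0],"gripper":1}
    - {"linear":[0.02,-0.024,0.002],"twist":[0,0,0],"gripper":1}
    - {"linear":[0.02,-0.024,0.002],"twist":[0,0,0],"gripper":1}
    - {"linear":[0.02,-0.024,0.002],"twist":[0,0,0],"gripper":1}

```text
clock: 1.35
eef_pos: [305.7, -141.3, 221.2]
orientation: [-3.096, -0.535, -0.0]
force: [1.1, 0.0, -0.5]
grip_width: 85.5
```

```bash
python3 -c "
from h import *
see()"
```

```text
t 1.35 p [ 305.7 -141.3  221.2] x [0.942 0.336 0.   ] z [ 0.  0. -1.] F [ 1.1  0.  -0.5] w 85.5 j [-0.43 -0.05 -0.56  1.06  0.    2.37]
```

Request:
drive_tool:
  plan:
    - {"linear":[0.025,-0.029,0.002],"twist":[0,0,0],"gripper":1}
    - {"linear":[0.025,-0.029,0.002],"twist":[0,0,0],"gripper":1}
    - {"linear":[0.025,-0.029,0.002],"twist":[0,0,0],"gripper":1}
    - {"linear":[0.025,-0.029,0.002],"twist":[0,0,0],"gripper":1}
    - {"linear":[0.025,-0.029,0.002],"twist":[0,0,0],"gripper":1}
    - {"linear":[0.025,-0.029,0.002],"twist":[0,0,0],"gripper":1}
    - {"linear":[0.025,-0.029,0.002],"twist":[0,0,0],"gripper":1}
    - {"linear":[0.025,-0.029,0.002],"twist":[0,0,0],"gripper":1}
    - {"linear":[0.025,-0.029,0.002],"twist":[0,0,0],"gripper":1}
    - {"linear":[0.025,-0.029,0.002],"twist":[0,0,8.5],"gripper":1}
    - {"linear":[0,0,0],"twist":[0,0,8.5],"gripper":1}
    - {"linear":[0,0,0],"twist":[0,0,8.5],"gripper":1}

```text
clock: 2.55
eef_pos: [473.6, 77.4, 201.2]
orientation: [-3.022, -0.131, 0.047]
force: [-0.1, -0.5, 0.2]
grip_width: 85.3
```

Request:
drive_tool:
  plan:
    - {"linear":[0,0,0],"twist":[0,0,0],"gripper":1}
    - {"linear":[0,0,0],"twist":[0,0,0],"gripper":1}

```text
clock: 2.75
eef_pos: [472.5, 76.6, 201.3]
orientation: [-3.023, -0.129, 0.048]
force: [1.1, 0.3, -0.2]
grip_width: 85.3
```

```bash
python3 - <<'E'
from h import *
see(); c=get_calibration('wrist'); w=read_camera('wrist'); crop(w,0,0,512,384,1.55,'w1.png'); print(c['origin'],proj(c,[[445,214.5,60],[495,209,66],[574,201,50]]))
E
```

```text
t 2.75 p [472.5  76.6 201.3] x [ 0.996  0.087 -0.026] z [-0.036  0.114 -0.993] F [ 1.1  0.3 -0.2] w 85.3 j [ 0.09  0.22 -0.31  1.06  0.12  3.14]
[557.70109737  70.17733551 327.05292287] [[146.37606982 188.69497122]
 [145.85670076 145.41022942]
 [157.27721168  62.77273579]]
```

View pics/w1.png

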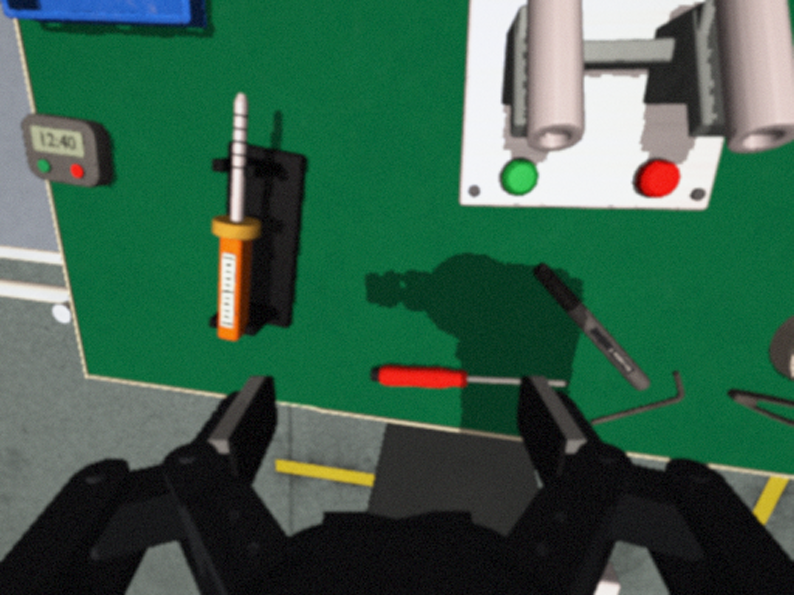

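```bash
python3 - <<'E'
from h import *
for i in range(1):
    c=get_calibration('wrist'); w=read_camera('wrist'); np.save('w2.npy',w); np.save('w2c.npy',c,allow_pickle=True)
    crop(w,290,0,512,140,3.6,'w2a.png'); crop(w,120,40,220,230,3.1,'w2b.png')
E
```

```text
(no output)
```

View pics/w2a.png

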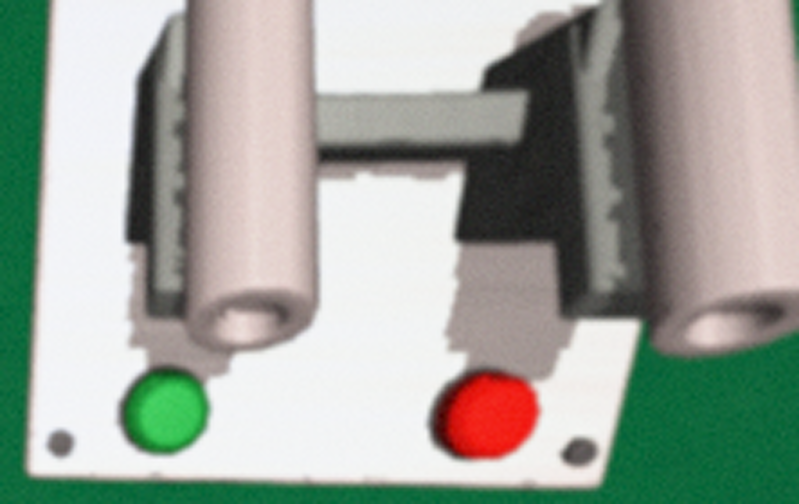

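View pics/w2b.png

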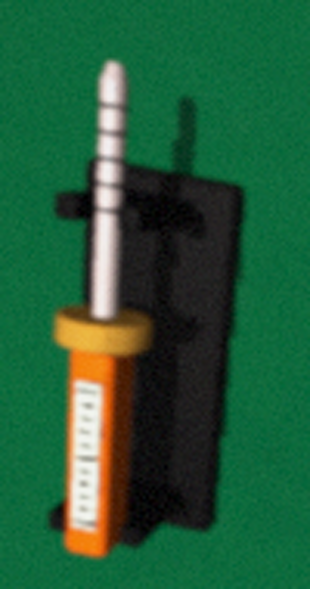

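```bash
python3 - <<'E'
from h import *
c=np.load('w2c.npy',allow_pickle=True).item()
A=lambda a:np.array(a)/3.6+[290,0]
B=lambda a:np.array(a)/3.1+[120,40]
print('mouth',onz(c,A([[252,320],[730,321]]),110).round(1))
print('tags top',onz(c,A([[167,409],[491,414]]),27).round(1))
print('base front corners',onz(c,A([[28,472],[603,488]]),12).round(1))
print('tip',onz(c,B([[112,63]]),50).round(1),'collar',onz(c,B([[103,315]]),50),'strip',onz(c,B([[87,455],[88,382],[84,528]]),60).round(1),'back bottom/top',onz(c,B([[67,545],[104,545]]),60).round(1))
# predicted projection of tube model in scene & wrist
for m,yaw in (([562,20,110],4.5),):
    Rt=R.from_euler('ZY',[yaw,30],degrees=True)
    for n,cc in (('top',get_calibration('top')),('scene',get_calibration('scene')),('wrist',c)):
        print(n,proj(cc,m+Rt.apply([[0,0,0],[0,13,0],[0,-13,0],[0,0,13],[92,0,13]])).round(1).tolist())
E
```

```text
mouth [[564.4  21.  110. ]
 [571.9 -67.5 110. ]]
tags top [[541.2  20.5  27. ]
 [548.3 -67.7  27. ]]
base front corners [[ 517.5   56.9   12. ]
 [ 530.1 -111.9   12. ]]
tip [[575.8 203.2  50. ]] collar [[495.8240997  209.91564973  50.        ]] strip [[447.1 213.3  60. ]
 [474.2 211.4  60. ]
 [418.2 216.1  60. ]] back bottom/top [[410.2 223.1  60. ]
 [412.3 208.7  60. ]]
top [[273.4, 185.2], [269.1, 185.4], [277.7, 184.9], [273.4, 182.4], [271.5, 160.3]]
scene [[266.5, 180.4], [263.1, 182.2], [269.8, 178.7], [264.6, 175.8], [243.8, 181.8]]
wrist [[360.7, 92.5], [342.4, 92.3], [379.3, 92.7], [366.1, 82.4], [365.1, -30.8]]
```

Request:
drive_tool:
  plan:
    - {"linear":[0,0,0],"twist":[0,0,-8.5],"gripper":1}
    - {"linear":[0,0,0],"twist":[0,0,-8.5],"gripper":1}
    - {"linear":[0,0,0],"twist":[0,0,-8.5],"gripper":1}
    - {"linear":[0,0,0],"twist":[0,0,-8.5],"gripper":1}
    - {"linear":[0,0,0],"twist":[0,0,-8.5],"gripper":1}
    - {"linear":[0,0,0],"twist":[0,0,-8.5],"gripper":1}
    - {"linear":[0,0,0],"twist":[0,0,-8.5],"gripper":1}
    - {"linear":[0,0,0],"twist":[0,0,-8.5],"gripper":1}
    - {"linear":[0,0,0],"twist":[0,0,-8.5],"gripper":1}
    - {"linear":[0,0,0],"twist":[0,0,-8.5],"gripper":1}
    - {"linear":[0,0,0],"twist":[0,0,-8.5],"gripper":1}
    - {"linear":[0,0,0],"twist":[0,0,0],"gripper":1}

```text
clock: 4.05
eef_pos: [472.2, 78.9, 201.7]
orientation: [-1.98, -2.305, -0.096]
force: [0.5, -0.0, 0.9]
grip_width: 85.5
```

```bash
cat >> h.py <<'E'
def tool2(yaw,pitch=0):
    return tool(yaw,pitch)*R.from_euler('z',180,degrees=True)
E
python3 - <<'E'
from h import *
see()
plan([446,214,150],tool2(-4.9),12,1)
E
```

```text
t 4.05 p [472.2  78.9 201.7] x [-0.149  0.982  0.118] z [-0.036  0.114 -0.993] F [ 0.5 -0.   0.9] w 85.5 j [ 0.09  0.22 -0.31  1.06  0.12  1.51]
[{"linear": [0.0109, -0.0004, 0.0056], "twist": [0.3, -0.5, -6.4], "gripper": 1}, {"linear": [0.0109, 0.0009, 0.0056], "twist": [0.3, -0.6, -6.3], "gripper": 1}, {"linear": [0.0107, 0.0021, 0.0054], "twist": [0.3, -0.5, -6.4], "gripper": 1}, {"linear": [0.0106, 0.0033, 0.0053], "twist": [0.3, -0.5, -6.3], "gripper": 1}, {"linear": [0.0101, 0.0045, 0.0052], "twist": [0.3, -0.6, -6.4], "gripper": 1}, {"linear": [0.0096, 0.0056, 0.0051], "twist": [0.3, -0.5, -6.4], "gripper": 1}, {"linear": [0.009, 0.0067, 0.0049], "twist": [0.3, -0.5, -6.3], "gripper": 1}, {"linear": [0.0083, 0.0077, 0.0049], "twist": [0.3, -0.6, -6.4], "gripper": 1}, {"linear": [0.0073, 0.0085, 0.0047], "twist": [0.3, -0.5, -6.3], "gripper": 1}, {"linear": [0.0065, 0.0094, 0.0046], "twist": [0.3, -0.5, -6.4], "gripper": 1}, {"linear": [0.0054, 0.01, 0.0045], "twist": [0.3, -0.6, -6.4], "gripper": 1}, {"linear": [0.0043, 0.0106, 0.0044], "twist": [0.3, -0.5, -6.3], "gripper": 1}]
end [446. 214. 150.] [-1.3510e-01 -3.1384e+00 -6.0000e-04]
```

Copying these rows, rounded.

Request:
drive_tool:
  plan:
    - {"linear":[0.011,0,0.0055],"twist":[0.3,-0.5,-6.4],"gripper":1}
    - {"linear":[0.011,0.001,0.0055],"twist":[0.3,-0.6,-6.3],"gripper":1}
    - {"linear":[0.011,0.002,0.0055],"twist":[0.3,-0.5,-6.4],"gripper":1}
    - {"linear":[0.0105,0.0035,0.0055],"twist":[0.3,-0.5,-6.3],"gripper":1}
    - {"linear":[0.01,0.0045,0.005],"twist":[0.3,-0.6,-6.4],"gripper":1}
    - {"linear":[0.0095,0.0055,0.005],"twist":[0.3,-0.5,-6.4],"gripper":1}
    - {"linear":[0.009,0.0065,0.005],"twist":[0.3,-0.5,-6.3],"gripper":1}
    - {"linear":[0.0085,0.0075,0.005],"twist":[0.3,-0.6,-6.4],"gripper":1}
    - {"linear":[0.0075,0.0085,0.0045],"twist":[0.3,-0.5,-6.3],"gripper":1}
    - {"linear":[0.0065,0.0095,0.0045],"twist":[0.3,-0.5,-6.4],"gripper":1}
    - {"linear":[0.0055,0.01,0.0045],"twist":[0.3,-0.6,-6.4],"gripper":1}
    - {"linear":[0.004,0.0105,0.0045],"twist":[0.3,-0.5,-6.3],"gripper":1}

```text
clock: 5.25
eef_pos: [446.3, 214.2, 150.1]
orientation: [0.135, 3.139, 0.0]
force: [0.5, 1.0, -0.7]
grip_width: 85.4
```

Request:
drive_tool:
  plan:
    - {"linear":[0,0,0],"twist":[0,0,0],"gripper":1}
    - {"linear":[0,0,0],"twist":[0,0,0],"gripper":1}
    - {"linear":[0,0,0],"twist":[0,0,0],"gripper":1}

```text
clock: 5.55
eef_pos: [446.9, 212.7, 150.4]
orientation: [-0.143, -3.138, -0.0]
force: [1.1, -0.8, 0.9]
grip_width: 85.5
```

```bash
python3 - <<'E'
from h import *
see(); c=get_calibration('wrist'); w=read_camera('wrist'); crop(w,0,0,512,384,1.55,'w3.png'); print(c['origin'],proj(c,[[446,214,60],[406,217,60]]))
crop(read_camera('scene'),100,100,320,300,3,'s3.png')
plan([446,214,150],tool2(-4.9),1,1)
E
```

```text
t 5.55 p [446.9 212.7 150.4] x [-0.996  0.091  0.   ] z [-0.  0. -1.] F [ 1.1 -0.8  0.9] w 85.5 j [ 0.44  0.27 -0.38  0.92  0.    0.54]
[365.98152348 221.24662379 279.21505203] [[255.83637062 198.58360922]
 [255.03755196 152.22990736]]
[{"linear": [0.0013, 0.0014, 0.0004], "twist": [0.0, 0.0, -0.3], "gripper": 1}]
end [446. 214. 150.] [1.3430e-01 3.1387e+00 5.0000e-04]
```

View pics/w3.png

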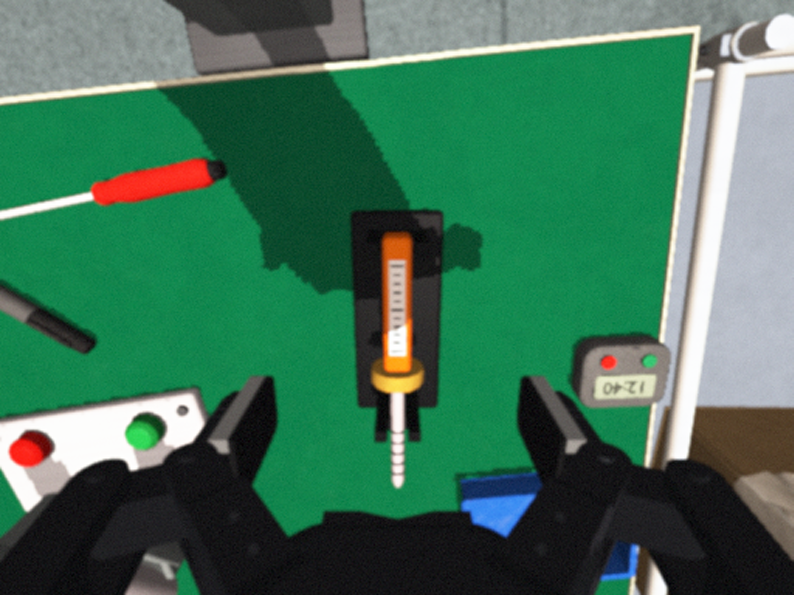

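View pics/s3.png

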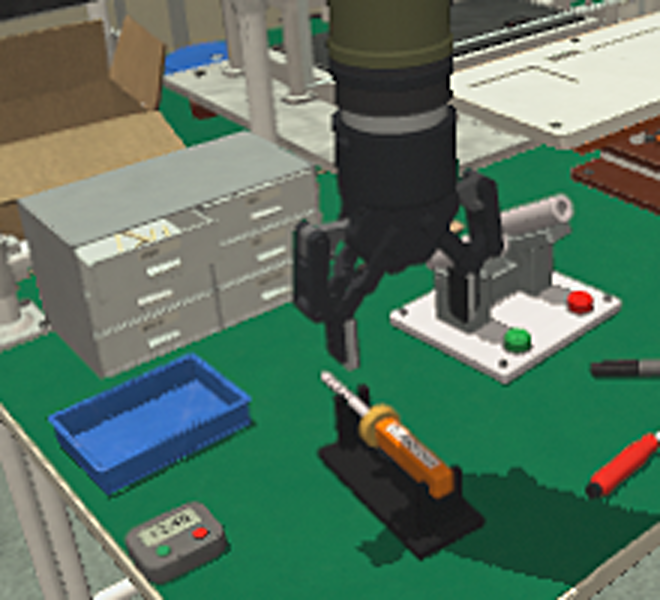

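Request:
drive_tool:
  plan:
    - {"linear":[0,0.0005,0.02],"twist":[0,0,0],"gripper":1}
    - {"linear":[0,0,0.02],"twist":[0,0,0],"gripper":1}
    - {"linear":[0,0,0.02],"twist":[0,0,0],"gripper":1}
    - {"linear":[0,0,0.02],"twist":[0,0,0],"gripper":1}
    - {"linear":[0,0,0.015],"twist":[0,0,0],"gripper":1}
    - {"linear":[0,0,0.01],"twist":[0,0,0],"gripper":1}
    - {"linear":[0,0,0],"twist":[0,0,0],"gripper":1}
    - {"linear":[0,0,0],"twist":[0,0,0],"gripper":1}
  force: 40

```text
clock: 6.45
eef_pos: [447.3, 213.3, 45.5]
orientation: [0.14, 3.138, 0.001]
force: [-0.2, 1.0, 0.5]
grip_width: 85.1
```

```bash
python3 - <<'E'
from h import *
see()
crop(read_camera('scene'),150,150,300,290,4,'s4.png')
E
```

```text
t 6.45 p [447.3 213.3  45.5] x [-0.996  0.089 -0.   ] z [ 0.  0. -1.] F [-0.2  1.   0.5] w 85.1 j [ 0.44  0.39 -0.53  0.65  0.    0.53]
```

View pics/s4.png

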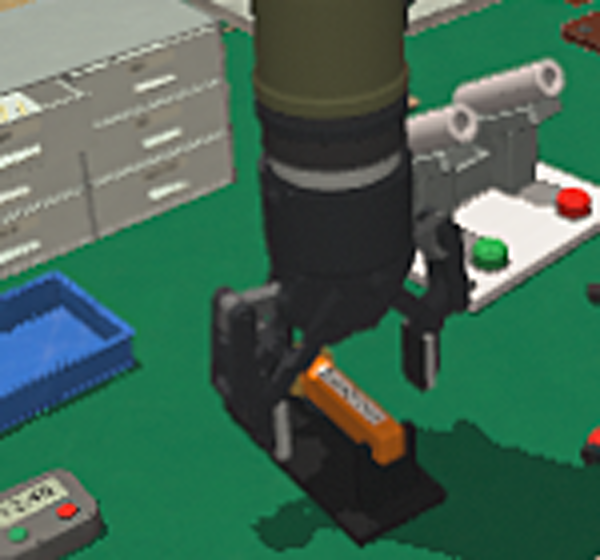

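Request:
drive_tool:
  plan:
    - {"linear":[0,0,0],"twist":[0,0,0],"gripper":-1}
    - {"linear":[0,0,0],"twist":[0,0,0],"gripper":-1}
    - {"linear":[0,0,0],"twist":[0,0,0],"gripper":-1}
    - {"linear":[0,0,0],"twist":[0,0,0],"gripper":-1}
    - {"linear":[0,0,0],"twist":[0,0,0],"gripper":-1}
    - {"linear":[0,0,0],"twist":[0,0,0],"gripper":-1}
    - {"linear":[0,0,0],"twist":[0,0,0],"gripper":-1}
    - {"linear":[0,0,0],"twist":[0,0,0],"gripper":-1}
  force: 40

```text
clock: 7.3
eef_pos: [447.0, 213.4, 45.4]
orientation: [0.139, 3.138, 0.001]
force: [-0.9, 1.2, 3.5]
grip_width: 15.5
```

```bash
python3 - <<'E'
from h import *
see()
w=read_camera('wrist'); crop(w,0,0,512,384,1.55,'w5.png')
E
```

```text
t 7.3 p [447.  213.4  45.4] x [-0.996  0.089  0.   ] z [ 0.     0.001 -1.   ] F [-0.9  1.2  3.5] w 15.5 j [ 0.45  0.39 -0.54  0.65  0.    0.53]
```

View pics/w5.png

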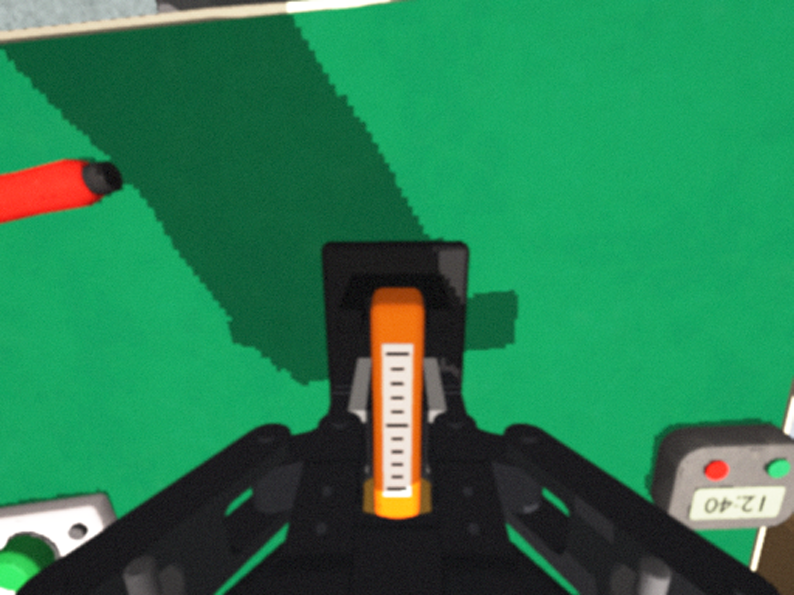

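```bash
python3 - <<'E'
from h import *
st=env.read_state(); c=get_calibration('wrist'); q=R.from_rotvec(st['orientation'])
px=np.array([[397,344],[397,421],[397,498],[397,291],[397,516]])/1.55
X=onz(c,px,[60,60,60,60,66]); print(X.round(1)); print(q.inv().apply(X-st['eef_pos']).round(1))
E
```

```text
[[419.2 217.2  60. ]
 [445.9 214.8  60. ]
 [476.6 212.1  60. ]
 [402.7 218.7  60. ]
 [478.2 212.   66. ]]
[[ 28.1   1.3 -14.6]
 [  1.2   1.3 -14.6]
 [-29.6   1.3 -14.6]
 [ 44.6   1.3 -14.6]
 [-31.2   1.3 -20.6]]
```

Request:
drive_tool:
  plan:
    - {"linear":[0,0,-0.005],"twist":[0,0,0],"gripper":-1}
    - {"linear":[0,0,-0.01],"twist":[0,0,0],"gripper":-1}
    - {"linear":[0,0,-0.015],"twist":[0,0,0],"gripper":-1}
    - {"linear":[0,0,-0.02],"twist":[0,0,0],"gripper":-1}
    - {"linear":[0,0,-0.02],"twist":[0,0,0],"gripper":-1}
    - {"linear":[0,0,-0.02],"twist":[0,0,0],"gripper":-1}
    - {"linear":[0,0,-0.02],"twist":[0,0,0],"gripper":-1}
    - {"linear":[0,0,-0.02],"twist":[0,0,0],"gripper":-1}
    - {"linear":[0,0,-0.015],"twist":[0,0,0],"gripper":-1}
    - {"linear":[0,0,-0.01],"twist":[0,0,0],"gripper":-1}
    - {"linear":[0,0,0],"twist":[0,0,0],"gripper":-1}
    - {"linear":[0,0,0],"twist":[0,0,0],"gripper":-1}

```text
clock: 8.55
eef_pos: [446.7, 213.1, 199.9]
orientation: [-0.139, -3.138, -0.0]
force: [-0.4, 0.1, -0.4]
grip_width: 15.5
```

```bash
cat >> h.py <<'E'
OFF=np.array([1,0,-4.6])
def tcp_for(M,yaw,pitch,tipback,off=OFF):
    q=tool2(yaw,pitch); d=q.apply([-1,0,0]); O=np.array(M)-(130+tipback)*d
    return O-q.apply(off), q
E
python3 - <<'E'
from h import *
st=see()
crop(read_camera('scene'),100,80,320,280,3,'s6.png')
p,q=tcp_for([563,21,110],4.6,30,50); print(p)
plan(p,q,12,-1)
E
```

```text
t 8.55 p [446.7 213.1 199.9] x [-0.996  0.089  0.001] z [-0.001  0.    -1.   ] F [-0.4  0.1 -0.4] w 15.5 j [ 0.44  0.23 -0.3   1.04  0.    0.53]
[406.18819488   8.38322173 195.51628314]
[{"linear": [0.0018, -0.0173, 0.0003], "twist": [0.2, 2.5, -0.8], "gripper": -1}, {"linear": [0.0021, -0.0172, 0.0005], "twist": [0.2, 2.5, -0.8], "gripper": -1}, {"linear": [0.0022, -0.0173, 0.0007], "twist": [0.2, 2.5, -0.8], "gripper": -1}, {"linear": [0.0025, -0.0171, 0.0008], "twist": [0.2, 2.4, -0.8], "gripper": -1}, {"linear": [0.0027, -0.0172, 0.0009], "twist": [0.2, 2.5, -0.7], "gripper": -1}, {"linear": [0.0028, -0.0171, 0.0012], "twist": [0.3, 2.5, -0.8], "gripper": -1}, {"linear": [0.0031, -0.0171, 0.0014], "twist": [0.2, 2.5, -0.8], "gripper": -1}, {"linear": [0.0032, -0.017, 0.0015], "twist": [0.2, 2.5, -0.8], "gripper": -1}, {"linear": [0.0033, -0.0169, 0.0018], "twist": [0.2, 2.5, -0.8], "gripper": -1}, {"linear": [0.0035, -0.0169, 0.0019], "twist": [0.2, 2.5, -0.8], "gripper": -1}, {"linear": [0.0037, -0.0169, 0.0022], "twist": [0.2, 2.4, -0.8], "gripper": -1}, {"linear": [0.0038, -0.0168, 0.0024], "twist": [0.2, 2.5, -0.8], "gripper": -1}]
end [406.2   8.4 195.6] [ 0.1058 -2.6168  0.0276]
```

View pics/s6.png

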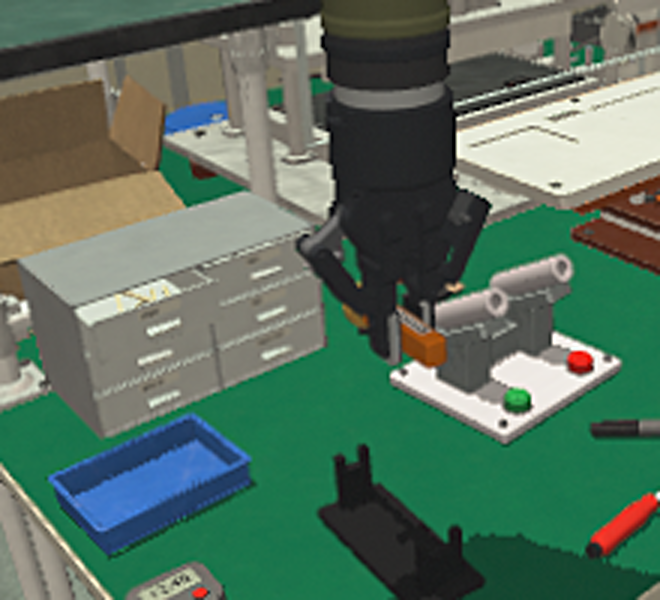

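Request:
drive_tool:
  plan:
    - {"linear":[0.002,-0.0173,0.0005],"twist":[0.2,2.5,-0.8],"gripper":-1}
    - {"linear":[0.002,-0.0172,0.0005],"twist":[0.2,2.5,-0.8],"gripper":-1}
    - {"linear":[0.002,-0.0173,0.0005],"twist":[0.2,2.5,-0.8],"gripper":-1}
    - {"linear":[0.0025,-0.0171,0.001],"twist":[0.2,2.4,-0.8],"gripper":-1}
    - {"linear":[0.0025,-0.0172,0.001],"twist":[0.2,2.5,-0.7],"gripper":-1}
    - {"linear":[0.003,-0.0171,0.001],"twist":[0.3,2.5,-0.8],"gripper":-1}
    - {"linear":[0.003,-0.0171,0.0015],"twist":[0.2,2.5,-0.8],"gripper":-1}
    - {"linear":[0.003,-0.017,0.0015],"twist":[0.2,2.5,-0.8],"gripper":-1}
    - {"linear":[0.0035,-0.0169,0.002],"twist":[0.2,2.5,-0.8],"gripper":-1}
    - {"linear":[0.0035,-0.0169,0.002],"twist":[0.2,2.5,-0.8],"gripper":-1}
    - {"linear":[0.0035,-0.0169,0.002],"twist":[0.2,2.4,-0.8],"gripper":-1}
    - {"linear":[0.004,-0.0168,0.0025],"twist":[0.2,2.5,-0.8],"gripper":-1}

```text
clock: 9.8
eef_pos: [406.6, 7.9, 194.8]
orientation: [0.107, -2.615, 0.027]
force: [0.5, -0.2, -2.1]
grip_width: 15.5
```

Request:
drive_tool:
  plan:
    - {"linear":[0,0,0],"twist":[0,0,0],"gripper":-1}
    - {"linear":[0,0,0],"twist":[0,0,0],"gripper":-1}
    - {"linear":[0,0,0],"twist":[0,0,0],"gripper":-1}

```text
clock: 10.1
eef_pos: [406.8, 9.1, 195.5]
orientation: [0.106, -2.618, 0.027]
force: [0.5, 0.5, -1.3]
grip_width: 15.2
```

```bash
python3 - <<'E'
from h import *
st=see()
c=get_calibration('scene'); w=read_camera('scene'); np.save('s7.npy',w); crop(w,200,90,350,240,4,'s7.png')
t=read_camera('top'); np.save('t7.npy',t); crop(t,220,130,330,250,5,'t7.png')
q=R.from_rotvec(st['orientation'])
for n in('scene','top'):
    print(n,proj(get_calibration(n),st['eef_pos']+q.apply(OFF+[[0,0,0],[-50,0,0],[-130,0,0]])).round(1).tolist())
p,q=tcp_for([563,21,110],4.6,30,50);plan(p,q,1,-1)
E
```

```text
t 10.1 p [406.8   9.1 195.5] x [-0.864 -0.071  0.498] z [-0.496 -0.039 -0.867] F [ 0.5  0.5 -1.3] w 15.2 j [ 0.04  0.48 -0.09  1.53 -0.02 -0.04]
scene [[317.4, 166.4], [301.2, 170.7], [278.2, 176.9]]
top [[277.3, 234.6], [275.9, 219.7], [273.9, 197.5]]
[{"linear": [0.0004, -0.0007, 0.0006], "twist": [0.0, 0.2, 0.1], "gripper": -1}]
end [406.2   8.4 195.5] [ 0.1047 -2.6156  0.0277]
```

View pics/s7.png

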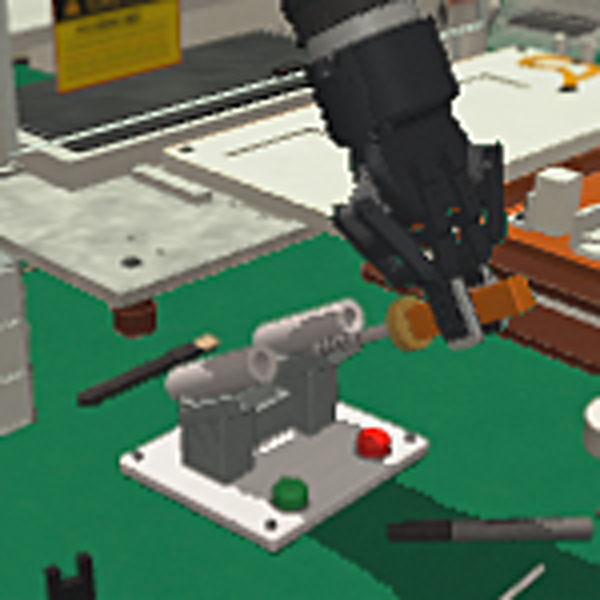

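View pics/t7.png

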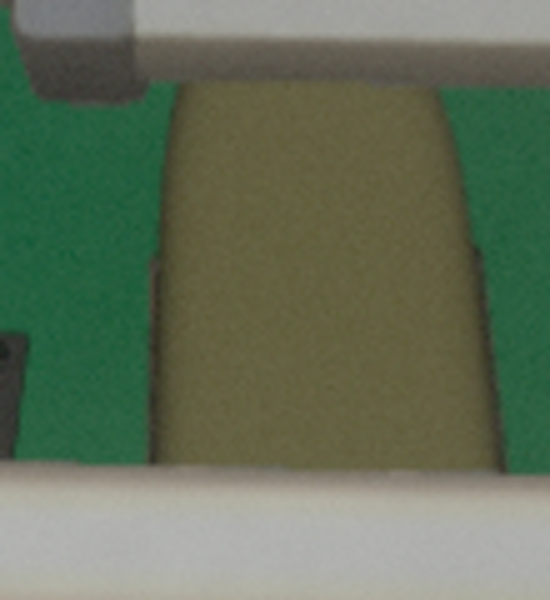

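```bash
python3 - <<'E'
from h import *
w=np.load('s7.npy'); crop(w,235,145,345,195,7.2,'s7b.png')
E
```

```text
(no output)
```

View pics/s7b.png

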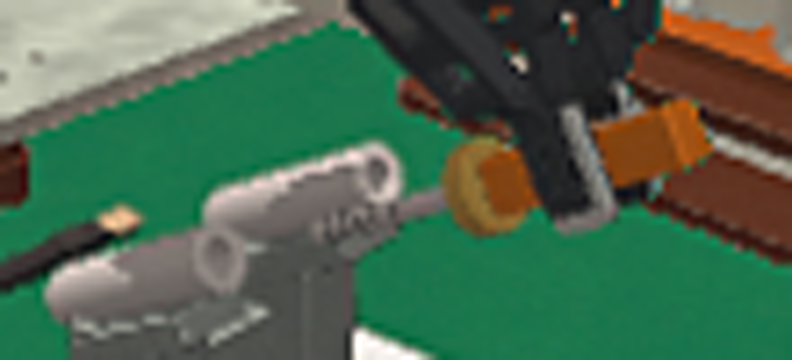

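```bash
python3 - <<'E'
from h import *
c=np.load('w2c.npy',allow_pickle=True).item(); s=get_calibration('scene')
print(onz(s,[[265.8,181.1],[284.9+0.5*0,0.0]][:1],110))
for M in ([563,21,110],[564,21,110],[563,22,110],[563,21,112]): print(M,proj(s,M).round(2),proj(c,M).round(2),proj(get_calibration('top'),M).round(2))
E
python3 - <<'E'
from h import *
im=np.load('w2.npy'); crop(im,330,60,400,110,11,'w2m.png')
w=np.load('s7.npy'); crop(w,250,165,290,195,18,'s7m.png')
E
```

```text
[[560.45660932  23.80524737 110.        ]]
[563, 21, 110] [[265.92 180.42]] [[359.65  90.92]] [[273.11 184.85]]
[564, 21, 110] [[265.66 180.29]] [[359.94  89.46]] [[273.12 184.53]]
[563, 22, 110] [[265.64 180.55]] [[358.24  90.8 ]] [[272.78 184.84]]
[563, 21, 112] [[265.92 179.74]] [[360.32  90.91]] [[273.13 184.73]]
```

View pics/w2m.png

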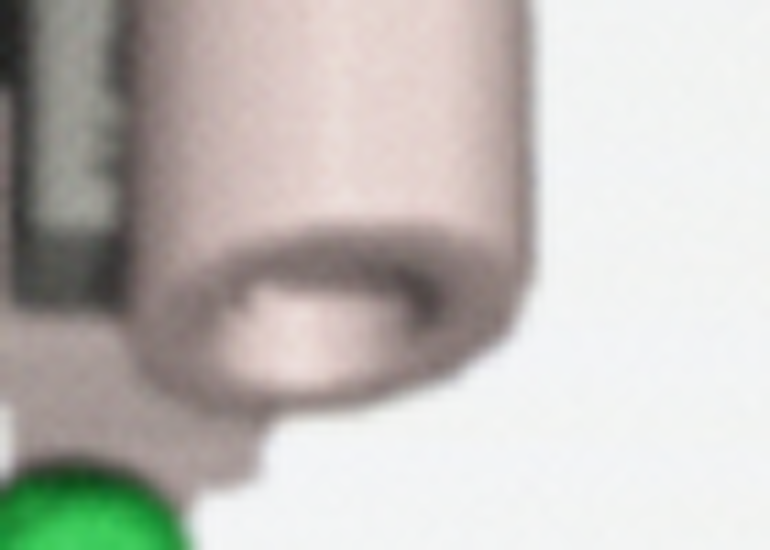

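View pics/s7m.png

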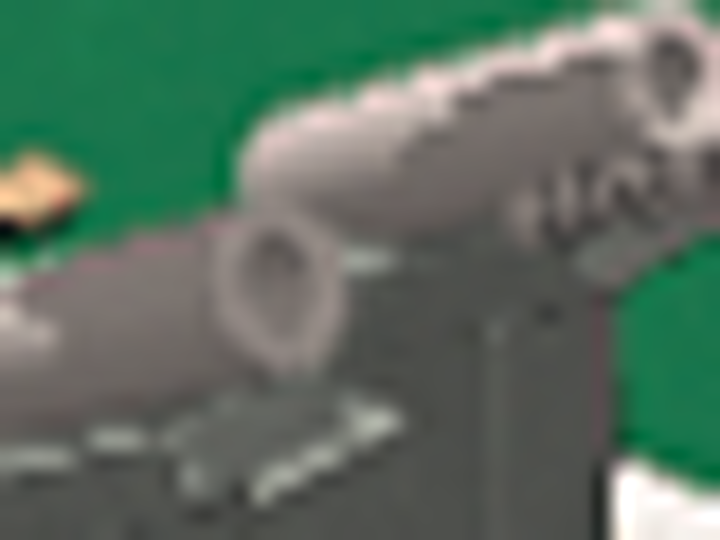

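```bash
python3 - <<'E'
from h import *
p,q=tcp_for([564.5,21.3,110],4.6,30,8);plan(p,q,4,-1)
E
```

```text
[{"linear": [-0.0107, -0.0002, 0.0], "twist": [0.0, 0.0, 0.0], "gripper": -1}, {"linear": [-0.0107, -0.0001, 0.0], "twist": [0.0, 0.1, 0.0], "gripper": -1}, {"linear": [-0.0108, -0.0002, 0.0], "twist": [0.0, 0.0, 0.1], "gripper": -1}, {"linear": [-0.0107, -0.0001, 0.0], "twist": [0.0, 0.1, 0.0], "gripper": -1}]
end [443.9  11.6 174.5] [ 0.1047 -2.6156  0.0277]
```

Request:
drive_tool:
  plan:
    - {"linear":[-0.01,0,0],"twist":[0,0.1,0.1],"gripper":-1}
    - {"linear":[-0.013,0,0],"twist":[0,0.1,0],"gripper":-1}
    - {"linear":[-0.012,-0.0005,0],"twist":[0,0,0],"gripper":-1}
    - {"linear":[-0.008,0,0],"twist":[0,0,0],"gripper":-1}
    - {"linear":[0,0,0],"twist":[0,0,0],"gripper":-1}
    - {"linear":[0,0,0],"twist":[0,0,0],"gripper":-1}
    - {"linear":[0,0,0],"twist":[0,0,0],"gripper":-1}

```text
clock: 10.9
eef_pos: [443.8, 11.0, 174.3]
orientation: [0.104, -2.614, 0.028]
force: [0.2, 0.2, -0.6]
grip_width: 15.6
```

```bash
cat >> h.py <<'E'
M0=np.array([564.5,21.3,110])
def rel(off=OFF,M=M0):
    st=see(); q=R.from_rotvec(st['orientation']); Rt=R.from_euler('ZY',[4.6,30],degrees=True)
    pts=st['eef_pos']+q.apply(off+np.array([[0,0,0],[-50,0,0],[-130,0,0]]))
    print('O,collar,tip in tube frame',Rt.inv().apply(pts-M).round(1).tolist(),'rodaxis',Rt.inv().apply(q.apply([-1,0,0])).round(3), 'Ftube',Rt.inv().apply(st['force']).round(1))
    print('scene px',proj(get_calibration('scene'),pts).round(1).tolist())
E
python3 - <<'E'
from h import *
rel()
w=read_camera('scene'); np.save('s8.npy',w); crop(w,235,145,345,195,7.2,'s8.png')
E
```

```text
t 10.9 p [443.8  11.  174.3] x [-0.862 -0.068  0.502] z [-0.5   -0.04  -0.865] F [ 0.2  0.2 -0.6] w 15.6 j [ 0.04  0.56 -0.01  1.53 -0.02 -0.03]
O,collar,tip in tube frame [[-138.1, -0.5, -0.3], [-88.1, -0.6, -0.4], [-8.1, -0.7, -0.5]] rodaxis [ 1.    -0.001 -0.002] Ftube [ 0.5  0.2 -0.4]
scene px [[303.8, 169.9], [288.9, 174.0], [267.7, 179.8]]
```

View pics/s8.png

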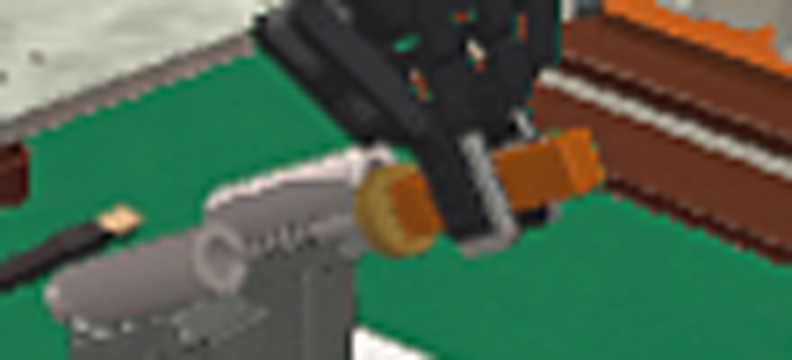

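```bash
python3 - <<'E'
from h import *
w=np.load('s8.npy'); crop(w,250,165,295,195,17,'s8m.png')
E
```

```text
(no output)
```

View pics/s8m.png

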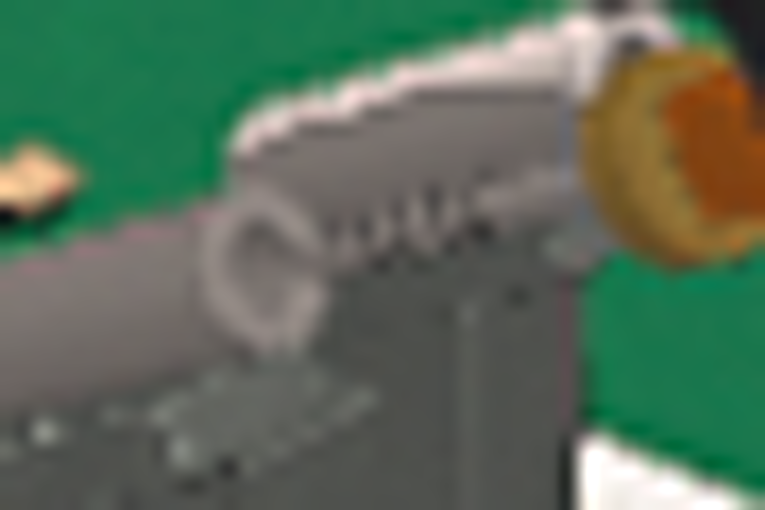

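Request:
drive_tool:
  plan:
    - {"linear":[-0.003,0.0005,-0.0005],"twist":[0,0,0],"gripper":-1}
    - {"linear":[-0.003,0,0],"twist":[0,0,0],"gripper":-1}
    - {"linear":[-0.003,0,0],"twist":[0,0,0],"gripper":-1}
    - {"linear":[-0.003,0,0],"twist":[0,0,0],"gripper":-1}
    - {"linear":[-0.003,0,0],"twist":[0,0,0],"gripper":-1}
    - {"linear":[0,0,0],"twist":[0,0,0],"gripper":-1}

```text
clock: 11.55
eef_pos: [457.5, 12.6, 166.7]
orientation: [0.104, -2.615, 0.028]
force: [-1.4, -0.3, -0.9]
grip_width: 15.6
```

```bash
python3 - <<'E'
from h import *
rel()
w=read_camera('scene'); np.save('s9.npy',w); crop(w,250,165,295,195,17,'s9m.png')
E
```

```text
t 11.55 p [457.5  12.6 166.7] x [-0.863 -0.068  0.501] z [-0.5   -0.04  -0.865] F [-1.4 -0.3 -0.9] w 15.6 j [ 0.04  0.58  0.02  1.53 -0.02 -0.03]
O,collar,tip in tube frame [[-122.3, -0.0, 0.1], [-72.3, -0.1, -0.0], [7.7, -0.2, -0.2]] rodaxis [ 1.    -0.001 -0.002] Ftube [-0.7 -0.1 -1.5]
scene px [[298.8, 171.2], [284.3, 175.1], [263.6, 180.8]]
```

View pics/s9m.png

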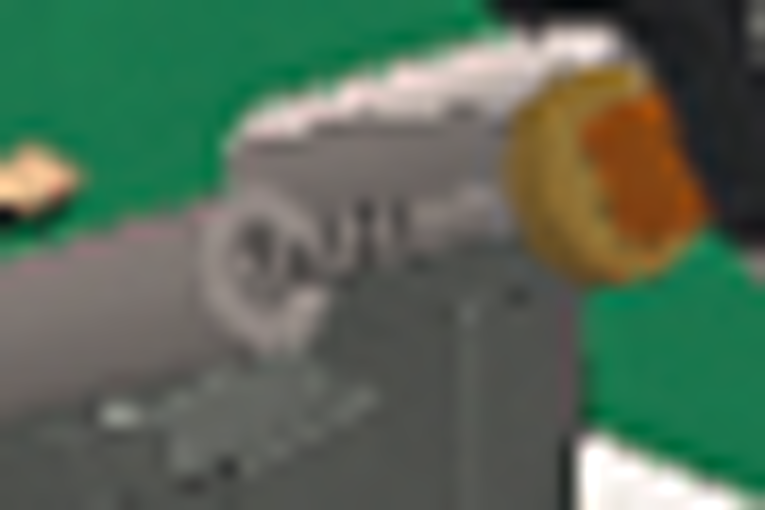

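Request:
drive_tool:
  plan:
    - {"linear":[-0.004,0,0],"twist":[0,0,0],"gripper":-1}
    - {"linear":[-0.004,0,0],"twist":[0,0,0],"gripper":-1}
    - {"linear":[-0.004,0,0],"twist":[0,0,0],"gripper":-1}
    - {"linear":[-0.004,0,0],"twist":[0,0,0],"gripper":-1}
    - {"linear":[-0.004,0,0],"twist":[0,0,0],"gripper":-1}
    - {"linear":[0,0,0],"twist":[0,0,0],"gripper":-1}

```text
clock: 12.2
eef_pos: [474.9, 14.0, 156.6]
orientation: [0.104, -2.615, 0.028]
force: [0.1, 0.5, -0.6]
grip_width: 15.4
```

```bash
python3 - <<'E'
from h import *
rel()
w=read_camera('scene'); np.save('s10.npy',w); crop(w,235,150,325,200,8,'s10m.png')
E
```

```text
t 12.2 p [474.9  14.  156.6] x [-0.863 -0.069  0.501] z [-0.5   -0.04  -0.865] F [ 0.1  0.5 -0.6] w 15.4 j [ 0.04  0.62  0.06  1.54 -0.02 -0.03]
O,collar,tip in tube frame [[-102.2, -0.0, -0.0], [-52.2, -0.1, -0.1], [27.8, -0.2, -0.2]] rodaxis [ 1.    -0.001 -0.002] Ftube [ 0.4  0.5 -0.5]
scene px [[292.8, 172.8], [278.8, 176.7], [258.9, 182.1]]
```

View pics/s10m.png

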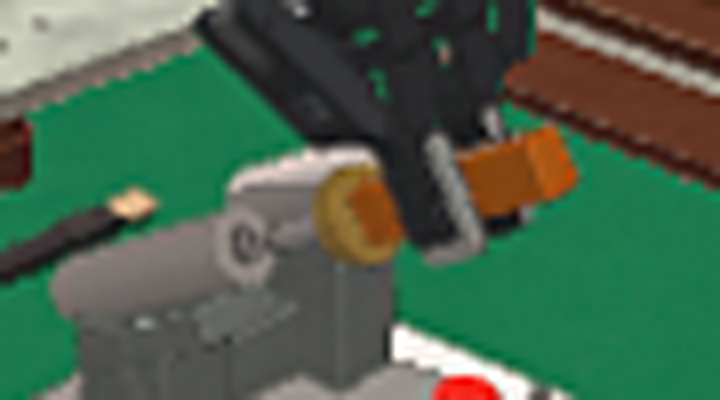

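Request:
drive_tool:
  plan:
    - {"linear":[-0.004,0,0],"twist":[0,0,0],"gripper":-1}
    - {"linear":[-0.004,0,0],"twist":[0,0,0],"gripper":-1}
    - {"linear":[-0.004,0,0],"twist":[0,0,0],"gripper":-1}
    - {"linear":[-0.004,0,0],"twist":[0,0,0],"gripper":-1}
    - {"linear":[-0.004,0,0],"twist":[0,0,0],"gripper":-1}
    - {"linear":[-0.004,0,0],"twist":[0,0,0],"gripper":-1}
    - {"linear":[-0.004,0,0],"twist":[0,0,0],"gripper":-1}
    - {"linear":[-0.004,0,0],"twist":[0,0,0],"gripper":-1}
    - {"linear":[-0.004,0,0],"twist":[0,0,0],"gripper":-1}
    - {"linear":[-0.004,0,0],"twist":[0,0,0],"gripper":-1}
    - {"linear":[-0.004,0,0],"twist":[0,0,0],"gripper":-1}
    - {"linear":[0,0,0],"twist":[0,0,0],"gripper":-1}

```text
clock: 13.45
eef_pos: [512.8, 17.1, 134.6]
orientation: [0.104, -2.615, 0.028]
force: [0.0, 0.7, -1.0]
grip_width: 15.5
```

```bash
python3 - <<'E'
from h import *
rel()
w=read_camera('scene'); np.save('s11.npy',w); crop(w,235,150,325,200,8,'s11m.png')
E
```

```text
t 13.45 p [512.8  17.1 134.6] x [-0.863 -0.069  0.501] z [-0.5   -0.04  -0.865] F [ 0.   0.7 -1. ] w 15.5 j [ 0.04  0.7   0.16  1.55 -0.02 -0.03]
O,collar,tip in tube frame [[-58.2, -0.1, -0.1], [-8.2, -0.1, -0.2], [71.8, -0.2, -0.3]] rodaxis [ 1.    -0.001 -0.002] Ftube [ 0.6  0.7 -0.8]
scene px [[280.4, 176.2], [267.5, 179.8], [249.0, 184.8]]
```

View pics/s11m.png

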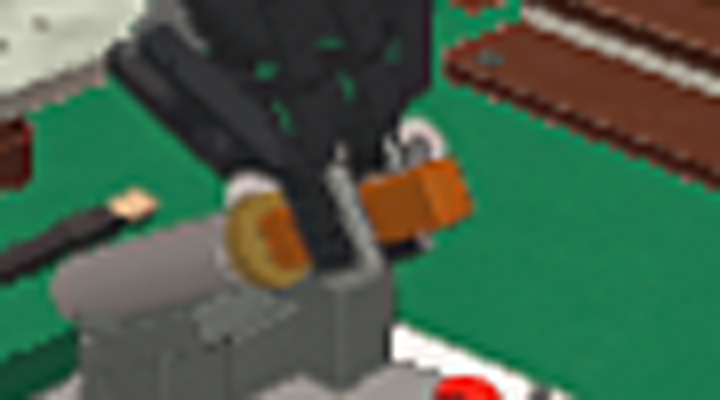

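Request:
drive_tool:
  plan:
    - {"linear":[-0.002,0,0],"twist":[0,0,0],"gripper":-1}
    - {"linear":[-0.002,0,0],"twist":[0,0,0],"gripper":-1}
    - {"linear":[-0.001,0,0],"twist":[0,0,0],"gripper":-1}
    - {"linear":[-0.001,0,0],"twist":[0,0,0],"gripper":-1}
    - {"linear":[0,0,0],"twist":[0,0,0],"gripper":-1}

```text
clock: 14.0
eef_pos: [517.6, 17.4, 131.9]
orientation: [0.104, -2.615, 0.028]
force: [0.1, 0.2, -1.7]
grip_width: 15.5
```

```bash
python3 -c "
from h import *
rel()"
```

```text
t 14.0 p [517.6  17.4 131.9] x [-0.863 -0.069  0.501] z [-0.5   -0.04  -0.865] F [ 0.1  0.2 -1.7] w 15.5 j [ 0.04  0.71  0.17  1.56 -0.02 -0.03]
O,collar,tip in tube frame [[-52.7, -0.1, 0.1], [-2.7, -0.1, 0.0], [77.3, -0.2, -0.1]] rodaxis [ 1.    -0.001 -0.002] Ftube [ 1.   0.2 -1.4]
scene px [[278.9, 176.6], [266.1, 180.1], [247.8, 185.1]]
```

Request:
drive_tool:
  plan:
    - {"linear":[-0.001,0,0],"twist":[0,0,0],"gripper":-1}
    - {"linear":[-0.001,0,0],"twist":[0,0,0],"gripper":-1}

```text
clock: 14.2
eef_pos: [519.0, 17.5, 131.2]
orientation: [0.104, -2.614, 0.028]
force: [-2.4, -1.4, 1.0]
grip_width: 15.2
```

Request:
drive_tool:
  plan:
    - {"linear":[-0.001,0,0],"twist":[0,0,0],"gripper":-1}
    - {"linear":[0,0,0],"twist":[0,0,0],"gripper":-1}

```text
clock: 14.4
eef_pos: [519.0, 17.5, 131.1]
orientation: [0.104, -2.612, 0.028]
force: [-4.3, -0.9, 3.4]
grip_width: 15.6
```

```bash
python3 -c "
from h import *
rel()"
```

```text
t 14.4 p [519.   17.5 131.1] x [-0.861 -0.068  0.504] z [-0.502 -0.04  -0.864] F [-4.3 -0.9  3.4] w 15.6 j [ 0.04  0.72  0.18  1.56 -0.02 -0.03]
O,collar,tip in tube frame [[-51.1, -0.1, 0.1], [-1.1, -0.2, -0.1], [78.9, -0.2, -0.5]] rodaxis [ 1.    -0.001 -0.004] Ftube [-5.5 -0.6  0.8]
scene px [[278.5, 176.7], [265.8, 180.2], [247.5, 185.3]]
```

Request:
drive_tool:
  plan:
    - {"linear":[-0.001,0,0],"twist":[0,0,0],"gripper":-1}
    - {"linear":[0,0,0],"twist":[0,0,0],"gripper":-1}
    - {"linear":[0,0,0],"twist":[0,0,0],"gripper":-1}

```text
clock: 14.7
eef_pos: [518.9, 17.5, 131.1]
orientation: [0.104, -2.61, 0.028]
force: [-5.8, -0.7, 6.5]
grip_width: 15.7
```

```bash
python3 - <<'E'
from h import *
rel()
w=read_camera('scene'); crop(w,235,150,325,200,8,'s12m.png')
crop(read_camera('wrist'),0,0,512,384,1.5,'w12.png')
E
```

```text
t 14.7 p [518.9  17.5 131.1] x [-0.86  -0.068  0.505] z [-0.504 -0.04  -0.863] F [-5.8 -0.7  6.5] w 15.7 j [ 0.04  0.72  0.18  1.56 -0.02 -0.03]
O,collar,tip in tube frame [[-51.1, -0.1, 0.0], [-1.1, -0.2, -0.3], [78.9, -0.2, -0.7]] rodaxis [ 1.    -0.001 -0.006] Ftube [-8.3 -0.3  2.7]
scene px [[278.5, 176.7], [265.8, 180.3], [247.5, 185.4]]
```

View pics/s12m.png

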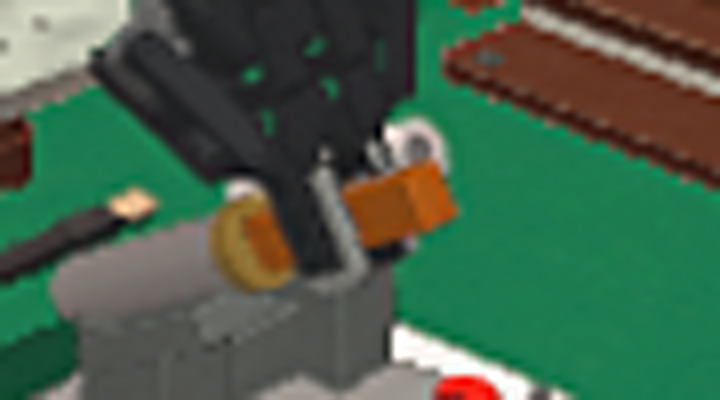

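View pics/w12.png

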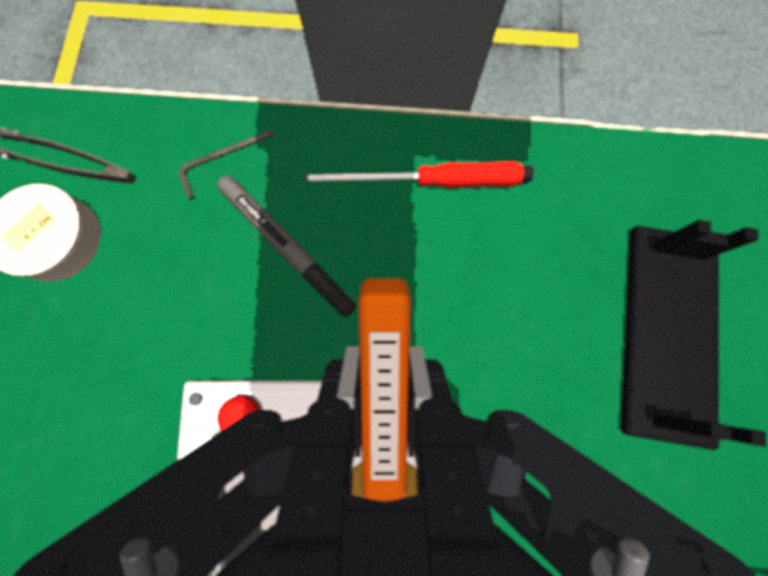

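Request:
drive_tool:
  plan:
    - {"linear":[0.004,0,0],"twist":[0,0,0],"gripper":-1}
    - {"linear":[0.005,0,0],"twist":[0,0,0],"gripper":-1}
    - {"linear":[0.008,0,0],"twist":[0,0,0],"gripper":-1}
    - {"linear":[0.01,0,0],"twist":[0,0,0],"gripper":-1}
    - {"linear":[0.01,0,0],"twist":[0,0,0],"gripper":-1}
    - {"linear":[0.01,0,0],"twist":[0,0,0],"gripper":-1}
    - {"linear":[0.01,0,0],"twist":[0,0,0],"gripper":-1}
    - {"linear":[0.01,0,0],"twist":[0,0,0],"gripper":-1}
    - {"linear":[0.01,0,0],"twist":[0,0,0],"gripper":-1}
    - {"linear":[0.01,0,0],"twist":[0,0,0],"gripper":-1}
    - {"linear":[0.01,0,0],"twist":[0,0,0],"gripper":-1}
    - {"linear":[0.01,0,0],"twist":[0,0,0],"gripper":-1}

```text
clock: 16.0
eef_pos: [428.0, 10.3, 184.1]
orientation: [0.104, -2.615, 0.028]
force: [0.5, 0.4, -1.2]
grip_width: 15.5
```

Request:
drive_tool:
  plan:
    - {"linear":[0.01,0,0],"twist":[0,0,0],"gripper":-1}
    - {"linear":[0.005,0,0],"twist":[0,0,0],"gripper":-1}
    - {"linear":[0,0,0],"twist":[0,0,0],"gripper":-1}
    - {"linear":[0,0,0],"twist":[0,0,0],"gripper":-1}

```text
clock: 16.4
eef_pos: [416.0, 9.4, 191.1]
orientation: [0.104, -2.615, 0.028]
force: [0.8, 0.3, -0.8]
grip_width: 14.9
```

```bash
python3 - <<'E'
from h import *
rel()
w=read_camera('scene'); crop(w,200,90,350,240,4,'s13.png')
# final: tray centre, yaw; tip at 150
for yaw in (0,):
    q=tool2(yaw); tip=np.array([660,313,155]); p=tip-130*q.apply([-1,0,0])-q.apply(OFF); print(p)
    plan(p,q,24,-1)
E
```

```text
t 16.4 p [416.    9.4 191.1] x [-0.863 -0.069  0.501] z [-0.499 -0.04  -0.866] F [ 0.8  0.3 -0.8] w 14.9 j [ 0.04  0.5  -0.07  1.53 -0.02 -0.04]
O,collar,tip in tube frame [[-170.6, 0.0, 0.3], [-120.6, -0.0, 0.3], [-40.6, -0.1, 0.2]] rodaxis [ 1.    -0.001 -0.001] Ftube [ 1.1  0.2 -0.3]
scene px [[314.0, 166.9], [298.2, 171.2], [275.7, 177.4]]
[531.  313.  150.4]
[{"linear": [-0.0058, 0.0122, -0.0014], "twist": [0.0, -1.3, 0.2], "gripper": -1}, {"linear": [-0.0059, 0.0123, -0.0013], "twist": [-0.1, -1.2, 0.2], "gripper": -1}, {"linear": [-0.0058, 0.0123, -0.0012], "twist": [0.0, -1.3, 0.2], "gripper": -1}, {"linear": [-0.0058, 0.0123, -0.001], "twist": [-0.1, -1.2, 0.1], "gripper": -1}, {"linear": [-0.0058, 0.0123, -0.0009], "twist": [0.0, -1.3, 0.2], "gripper": -1}, {"linear": [-0.0058, 0.0123, -0.0007], "twist": [-0.1, -1.2, 0.2], "gripper": -1}, {"linear": [-0.0057, 0.0123, -0.0006], "twist": [0.0, -1.3, 0.2], "gripper": -1}, {"linear": [-0.0057, 0.0124, -0.0005], "twist": [-0.1, -1.2, 0.2], "gripper": -1}, {"linear": [-0.0057, 0.0124, -0.0003], "twist": [0.0, -1.3, 0.2], "gripper
[... 592 characters left out ...]
 [-0.0053, 0.0126, 0.0007], "twist": [0.0, -1.3, 0.1], "gripper": -1}, {"linear": [-0.0053, 0.0125, 0.0009], "twist": [-0.1, -1.2, 0.2], "gripper": -1}, {"linear": [-0.0052, 0.0126, 0.0009], "twist": [0.0, -1.3, 0.2], "gripper": -1}, {"linear": [-0.0052, 0.0125, 0.0011], "twist": [-0.1, -1.2, 0.2], "gripper": -1}, {"linear": [-0.005, 0.0126, 0.0012], "twist": [0.0, -1.3, 0.2], "gripper": -1}, {"linear": [-0.005, 0.0126, 0.0014], "twist": [-0.1, -1.2, 0.2], "gripper": -1}, {"linear": [-0.005, 0.0127, 0.0014], "twist": [0.0, -1.3, 0.2], "gripper": -1}, {"linear": [-0.0048, 0.0126, 0.0016], "twist": [-0.1, -1.2, 0.1], "gripper": -1}]
end [531.  313.  150.4] [ 1.3000e-03 -3.1408e+00 -3.0000e-04]
```

View pics/s13.png

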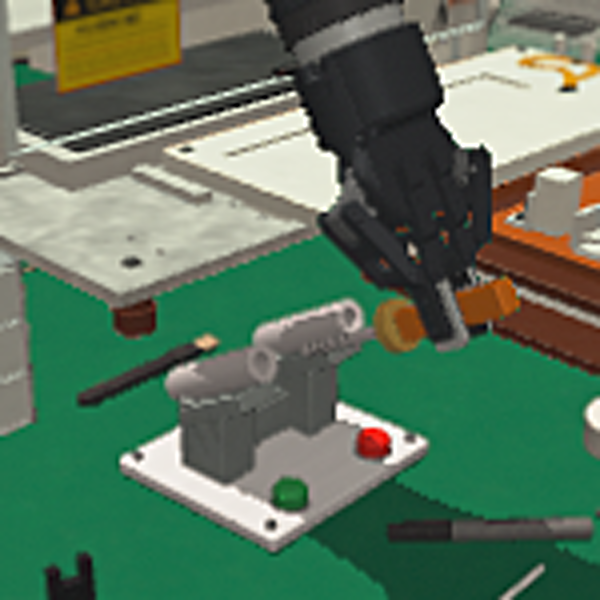

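Request:
drive_tool:
  plan:
    - {"linear":[-0.006,0.012,-0.0015],"twist":[0,-1.3,0.2],"gripper":-1}
    - {"linear":[-0.006,0.012,-0.0015],"twist":[-0.1,-1.2,0.2],"gripper":-1}
    - {"linear":[-0.006,0.012,-0.001],"twist":[0,-1.3,0.2],"gripper":-1}
    - {"linear":[-0.006,0.012,-0.001],"twist":[-0.1,-1.2,0.1],"gripper":-1}
    - {"linear":[-0.006,0.012,-0.001],"twist":[0,-1.3,0.2],"gripper":-1}
    - {"linear":[-0.006,0.0125,-0.0005],"twist":[-0.1,-1.2,0.2],"gripper":-1}
    - {"linear":[-0.0055,0.0125,-0.0005],"twist":[0,-1.3,0.2],"gripper":-1}
    - {"linear":[-0.0055,0.0125,-0.0005],"twist":[-0.1,-1.2,0.2],"gripper":-1}
    - {"linear":[-0.0055,0.0125,0],"twist":[0,-1.3,0.2],"gripper":-1}
    - {"linear":[-0.0055,0.0125,0],"twist":[-0.1,-1.2,0.2],"gripper":-1}
    - {"linear":[-0.0055,0.0125,0],"twist":[0,-1.3,0.1],"gripper":-1}
    - {"linear":[-0.0055,0.0125,0],"twist":[-0.1,-1.2,0.2],"gripper":-1}

```text
clock: 17.65
eef_pos: [473.5, 161.7, 169.9]
orientation: [0.056, -2.88, 0.015]
force: [0.2, -1.3, -1.4]
grip_width: 15.4
```

Request:
drive_tool:
  plan:
    - {"linear":[-0.0055,0.0125,0],"twist":[0,-1.3,0.2],"gripper":-1}
    - {"linear":[-0.0055,0.0125,0.0005],"twist":[-0.1,-1.2,0.2],"gripper":-1}
    - {"linear":[-0.0055,0.0125,0.0005],"twist":[0,-1.3,0.2],"gripper":-1}
    - {"linear":[-0.0055,0.0125,0.0005],"twist":[-0.1,-1.2,0.2],"gripper":-1}
    - {"linear":[-0.0055,0.0125,0.0005],"twist":[0,-1.3,0.1],"gripper":-1}
    - {"linear":[-0.005,0.0125,0.001],"twist":[-0.1,-1.2,0.2],"gripper":-1}
    - {"linear":[-0.005,0.0125,0.001],"twist":[0,-1.3,0.2],"gripper":-1}
    - {"linear":[-0.005,0.0125,0.001],"twist":[-0.1,-1.2,0.2],"gripper":-1}
    - {"linear":[-0.005,0.0125,0.001],"twist":[0,-1.3,0.2],"gripper":-1}
    - {"linear":[-0.005,0.0125,0.0015],"twist":[-0.1,-1.2,0.2],"gripper":-1}
    - {"linear":[-0.005,0.0125,0.0015],"twist":[0,-1.3,0.2],"gripper":-1}
    - {"linear":[-0.005,0.0125,0.0015],"twist":[-0.1,-1.2,0.1],"gripper":-1}

```text
clock: 18.85
eef_pos: [530.8, 312.9, 149.8]
orientation: [-0.001, 3.141, 0.0]
force: [-0.0, -0.4, -1.1]
grip_width: 15.4
```

Request:
drive_tool:
  plan:
    - {"linear":[0,0,0],"twist":[0,0,0],"gripper":-1}
    - {"linear":[0,0,0],"twist":[0,0,0],"gripper":-1}
    - {"linear":[0,0,0],"twist":[0,0,0],"gripper":-1}
    - {"linear":[0,0,0],"twist":[0,0,0],"gripper":-1}

```text
clock: 19.25
eef_pos: [530.6, 311.2, 150.0]
orientation: [0.0, -3.14, 0.0]
force: [0.5, 0.1, -0.9]
grip_width: 15.5
```

```bash
python3 - <<'E'
from h import *
st=see(); q=R.from_rotvec(st['orientation']); print('tip',st['eef_pos']+q.apply(OFF+[-130,0,0]),'dq',abs(st['dq']).max())
pts=st['eef_pos']+q.apply(OFF+np.array([[0,0,0],[-50,0,0],[-130,0,0]])); print(proj(get_calibration('scene'),pts),proj(get_calibration('top'),pts))
crop(read_camera('scene'),60,90,280,290,3,'s14.png'); crop(read_camera('top'),150,130,250,240,5,'t14.png')
E
```

```text
t 19.25 p [530.6 311.2 150. ] x [-1.    -0.     0.002] z [-0.002 -0.    -1.   ] F [ 0.5  0.1 -0.9] w 15.5 j [ 0.53  0.46 -0.08  1.03  0.    0.53]
tip [659.62247934 311.1990023  154.40576246] dq 0.0031067182740234143
[[171.58528022 212.69246118]
 [159.6603449  203.23856701]
 [142.73860008 189.78079879]] [[174.03175686 191.16494091]
 [175.07692625 174.46075952]
 [176.76720711 148.28158858]]
```

View pics/s14.png

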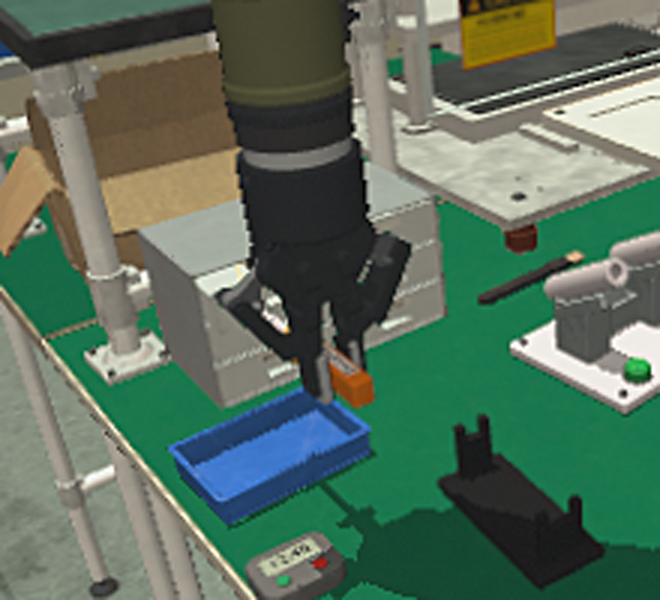

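View pics/t14.png

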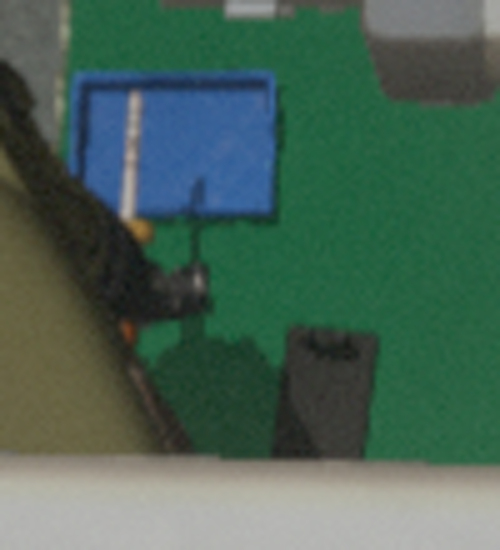

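```bash
python3 - <<'E'
from h import *
st=see(); print(abs(st['dq']).max())
print(env.hand_in())
E
```

```text
t 19.35 p [530.7 311.3 150.1] x [-1.    -0.     0.001] z [-0.001  0.    -1.   ] F [ 0.   0.6 -1.7] w 15.3 j [ 0.53  0.46 -0.08  1.03  0.    0.53]
0.0021016306006658462
the job is handed in; nothing more can be done
None
```

I gauged the left, green-tagged tube with the rod and handed the job in at 19.35 s. The hand-in reports no verdict, so this rests on my own checks.

- **Gauging:** I slid the rod in until the arm stopped moving and the force along the bore reached about 8 N. The scene picture showed the collar on the mouth. My pose estimate put the collar 1.1 mm short of it, which is within my measuring error. I then drew the rod straight out, leaving the tip about 40 mm clear of the mouth.
- **Final pose:** The rod is held still and level with the strip up. The tip is estimated at (660, 311, 154) mm, against a measured tray centre of about (660, 313) mm. The top picture agreed with the estimated tip to well under a pixel.
- **Other things on the table:** The tray and stopwatch look unmoved in the last pictures. I did not re-measure the tin and marker at the end, but nothing came near them. The rod never approached the red-tagged tube.
- **Disagreement on the way:** My first turn of the hand ran into the last joint's limit, so I used the half-turned grasp instead. The cameras' first estimates of the mouth differed by about 4 mm, and enlarged crops brought them to within about 1 mm.

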